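# Load the step block into the guarded measuring rig

## Robot

A 6-joint arm with a two-finger parallel gripper is mounted at the origin on the work surface. World frame = base frame: x ahead of the robot, y to its left, z up, the work surface at z = 0. Lengths are in m, angles in rad, forces in N, time in s.
With the tool pointing down it reaches from about 0.35 to 0.775 m from the base axis. Payload 5.5 kg.
Tool frame: the origin (TCP) lies at the very end of the fingers, on their centre line; the grasp point (between the pads) lies 19 mm behind it; z points along the fingers, y is the line along which they close (so a half turn about z gives the same grasp; the last joint's range is limited). The gripper opens to 85 mm and grips with 20 to 120 N. Pads are 22 mm wide; open, the fingers measure 114 mm over their backs; the gripper's body (76 mm by 85 mm) begins 54 mm behind the grasp point. The pads swing forward as they close: fully open they stand 13 mm farther back than shut.
Start: joints at [1.015, 0.313, 0.046, 1.304, 0, 1.431], TCP at [0.232, 0.526, 0.231] pointing down, gripper open.
Joint ranges: [-2.76, 2.76], [-0.86, 1.69], [-1.03, 1.26], [-2.2, 2.34], [-1.47, 1.5], [-3.14, 3.14]. Speed limits (rad/s): [2.57, 2.57, 3.14, 3.14, 3.14, 3.14].

## Interface

Orientations are given as a unit quaternion [w, x, y, z].
In Python, from workcell import env, imaging, ticket gives the robot as it stands. The module is installed in compiled form; this text tells all that it offers.
- The arm moves only by the tool apply_moves, never from a script. Its argument "rows" is a list of rows, each an object with "xyz": the shift along the tool's x, y, z in mm, a list of three; "turn": the turn, a rotation vector about the tool's x, y, z in rad, a list of three; "grip": the opening, from 0 (shut) to 1 (fully open). A call has 1 to 12 rows; each row is the pose to reach, as a shift and turn from the pose commanded when the call began, along the tool's axes at that moment; what a row does not reach only later rows make up. A row lasts 1/12 s, in which the tool goes at most 41.7 mm and 7.16 degrees, less where a joint would pass 70% of its speed; a pose out of reach is approached as far as the arm can. A call with a gripper value outside its range is refused whole. The fingers move at their own pace and stop on an object; "force" is the grip in N (left out, the last holds). Time passes only in rows, so rows that repeat a pose let the fingers close. It gives the time, the measured TCP pose, the force, the opening and the grip force at its end, in the units of the state.
- env.get_state(): the state, without advancing time (a new reading comes with each control period).
- imaging.read_camera(name): name is "scene" or "side" or "wrist"; returns a dict with "color" (400x640x3 uint8, blue, green, red), "z_map" (400x640 float32, m along the optical axis (not along the pixel's ray), 0 where there is no reading), "camera_matrix" (3x3 intrinsics, pixels), "view" (4x4, takes a point from world to camera coordinates). Camera axes: x right, y down, z forward; pixel columns grow to the right and rows downward; lengths in m; the calibration is good to about 2 mm. The wrist camera is an equidistant fisheye: a pixel r from the principal point sees the ray r / f radians off the axis. A picture is of the moment at which its call begins.
- ticket.hand_in(): hands the job in; it is judged then, once.
The state is a dict: "clock": time; "joint_pos": joint angles; "qvel": joint speeds; "tau": joint torques, N m; "tcp_pos": TCP position; "orientation": TCP orientation; "wrist_force": force on the tool from outside, world axes, zero at the start; "ft_torque": the same for the moment, N m; "finger_gap": finger opening in m; "grip_force": force on a finger pad.
Only numpy, scipy, OpenCV 4.12 (cv2) and the standard library are available. Lean on these libraries where they do the work, as an engineer would, in place of code of your own. Each camera call takes 0.05 s, during which the arm holds its last target. There are 200 camera calls.

## Task

Pull the guard's bifold door by its bar handle until both panels are folded fully open at the jamb, then draw the loading tray out by its bow handle until it reaches its stop. Take the three-step gauge block from the bench and set it down gently, flat on the tray and snug against both low locating strips, with its tall end at the back strip. Leave the door folded and the tray out, ready for clamping, and do not shift the other parts on the bench.

Things in the scene. Friction and masses are not known exactly. Their poses are not given: they have to be found in the camera images.
- rig: Fixed measuring rig: 30 mm aluminium profile guard, open at the top, clear walls, 215 mm tall, 408 wide. Origin: on the bench, mid doorway, on the door's floor track. x into the rig, y left along the doorway, z up. Doorway y -174 to 174 mm, no header. Inside, a gantry over the parked tray: bridge at x 200 to 230, z to 290 mm; probe at x 155, y -50, down to z 116 mm.
- panel_jamb (a joint): Angle of the bifold door's jamb panel, rad: 0 shut (starts 0 to 0.08), grows to its stop at 1.5 as the crease swings out to -x of the rig. The lead panel turns the other way by the same angle, its far end rolling in the floor track; both end folded together, standing out from the +y jamb. Stays where left; 1 to 3 N at the handle moves it.
- jamb_pivot (a point): Vertical axis about which the jamb panel turns (rig x 0, y 155, z 180 mm; axes as the rig). The crease hinge is 155 mm from it, along -y of the rig when shut; the lead panel's track pin is 155 mm from the crease. Panels: white infill with aluminium edges, 167 mm wide, 12 mm thick, z 12 to 200 mm.
- door_handle (a point): Grip point on the door handle: vertical round steel bar, 12 mm thick, z 55 to 192 mm, on the lead panel; point on its axis at z 182 mm. Bar axis 35 mm off the panel's outer face. Two standoffs at z 85 and 140; the 45 mm above is free all round, so the bar can turn in the fingers. Axes turn with the lead panel (as the rig when shut): the crease is at x +48, y +45 mm of this point.
- tray (a joint): Travel of the loading tray on its slides, m: 0 parked under the probe, grows as it comes out along -x of the rig, stop at 0.200. Takes about 4 N, stays where left. Runs into the door unless that is folded open.
- tray_handle (a point): Middle of the bar of the tray's bow handle: horizontal round steel bar, 10 mm thick, 110 mm long along y of the rig, axis 36 mm above the tray's top, near its front edge (parked: rig x 42, y -50, z 96 mm). Axes as the rig; moves with the tray. Clear all round for a grasp from above, fingers before and behind the bar.
- nest (a point): Inner corner of the two locating strips, at the tray's top face (z 60 mm; parked: rig x 168, y -34). Axes as the rig; moves with the tray. Back strip's face: plane x = 0, from y -66 to 10 mm; side strip's face: plane y = 0, x -50 to 0. Steel strips 10 mm wide, only 5 mm tall. Block fully snug: its origin here at x -33, y -16, z 0 mm, its x along +x.
- step_block: The three-step gauge block to load: plain steel, 66 mm long (x), 32 wide (y), three steps of 22 mm, 14, 22 and 30 mm high from -x to +x; 0.24 to 0.39 kg, centre of mass 5 mm to the tall side. Origin: centre of underside, z up. Starts on the bench, right of the doorway, in one of three places shared with plain_block and vee_block.
- block_tall_end (a point): Middle of the top edge of the block's tall end: 33 mm along x and 30 mm above the block's origin.
- plain_block: Bystander: plain steel block 66 x 32 x 22 mm, loose on the bench. Origin: centre of its underside.
- vee_block: Bystander: steel V-block 60 x 40 x 30 mm with a V groove along its top. Origin: centre of its underside.
- motor: Bystander: 42 mm square stepper motor standing shaft up, 62 mm tall in all. Origin: centre of its underside.
- caliper: Bystander: digital caliper lying flat, 200 mm long. Origin: middle of its beam, underside.
- screwdriver: Bystander: screwdriver with black handle, 170 mm long, lying along its x.
- ipa_bottle: Bystander: white bottle, 60 mm in diameter, 150 mm tall. Origin: centre of its underside.
- bearing: Bystander: ball bearing lying flat, 42 mm in diameter, 12 mm high. Origin: centre of its underside.
There are look-alikes about, which are no part of the job. Leave any brown or yellow look-alike of the step_block alone.

How it is judged:
By the outcome, as a careful person would: the job done as asked, in the order asked, and still so for the second after the job is handed in, with the robot touching nothing.
It also fails if it takes over 67 s, if anything falls off the work surface, if the arm or the gripper's body presses on something with over 40 N, if the wrist force passes 120 N, or if a joint passes its speed limit or range.

## Working session

There is one attempt and no reset: what is moved stays moved. The work goes in short steps, Python scripts to look and compute and a tool call to move; the robot and the scene stay as the last step left them, time stands still between calls to the robot, and variables do not carry over. Pictures are saved under pics/ and viewed, at most 13 in all, crops included, and the job is handed in when it is done.

Besides the shell and the picture viewer there is one more tool, called by a JSON object that holds its "name" and its "arguments". apply_moves: Moves the arm, as the interface text tells. Its arguments: {"type":"object","properties":{"rows":{"type":"array"},"force":{"type":"number"}},"required":["rows"]}

```bash
mkdir -p pics
cat > h.py <<'E'
import numpy as np, cv2
from workcell import env, imaging, ticket
from scipy.spatial.transform import Rotation as R
def snap(n,f=None):
    d=imaging.read_camera(n)
    if f: cv2.imwrite('pics/'+f,d['color'])
    return d
def cloud(d):
    z=d['z_map']; K=d['camera_matrix']; v,u=np.mgrid[:z.shape[0],:z.shape[1]]
    p=np.stack([(u-K[0,2])/K[0,0]*z,(v-K[1,2])/K[1,1]*z,z],-1)
    V=np.linalg.inv(d['view']); w=p@V[:3,:3].T+V[:3,3]; w[z<=0]=np.nan
    return w
def proj(d,P):
    c=d['view'][:3,:3]@np.asarray(P)+d['view'][:3,3]; k=d['camera_matrix']@c; return k[:2]/k[2]
def rot(s):
    q=np.array(s['orientation']); return R.from_quat(q[[1,2,3,0]])
E
python3 - <<'E'
from h import *
for n in('scene','side'):
    d=snap(n,n+'0.png'); np.savez(n+'0.npz',**d); print(n,d['camera_matrix'].round(1).tolist(),np.linalg.inv(d['view']).round(3).tolist())
s=env.get_state(); print(s); print(rot(s).as_matrix().round(3))
E
```

```text
scene [[439.3, 0.0, 317.9], [0.0, 439.3, 197.3], [0.0, 0.0, 1.0]] [[-0.973, -0.159, 0.167, 0.262], [-0.23, 0.619, -0.75, 1.274], [0.016, -0.769, -0.639, 1.219], [0.0, 0.0, 0.0, 1.0]]
side [[379.0, 0.0, 320.1], [0.0, 379.0, 198.2], [0.0, 0.0, 1.0]] [[0.79, -0.456, 0.41, 0.023], [-0.613, -0.579, 0.538, -0.663], [-0.008, -0.676, -0.737, 1.066], [0.0, 0.0, 0.0, 1.0]]
{'clock': 0.1, 'joint_pos': array([ 1.01544476e+00,  3.13934348e-01,  4.50966064e-02,  1.30359842e+00,
       -5.25867693e-06,  1.43121526e+00]), 'qvel': array([-0.001637  , -0.00152511,  0.00112259,  0.00210815, -0.00073251,
        0.0001346 ]), 'tau': array([ 2.53843122e-03, -4.81726313e+01,  2.99243706e+01,  1.27600881e-02,
       -1.54206964e-04,  5.96345927e-06]), 'tcp_pos': array([0.23199889, 0.52562457, 0.23049454]), 'orientation': array([-2.76722989e-04,  2.06391077e-01,  9.78469239e-01, -7.71812343e-04]), 'wrist_force': array([ 0.46364797, -0.15994101, -0.0604394 ]), 'ft_torque': array([ 0.05131314,  0.03764655, -0.02393345]), 'grip_force': 0.0, 'finger_gap': 0.08494119125242566}
[[-0.915  0.404 -0.001]
 [ 0.404  0.915 -0.001]
 [ 0.    -0.002 -1.   ]]
```

View pics/scene0.png

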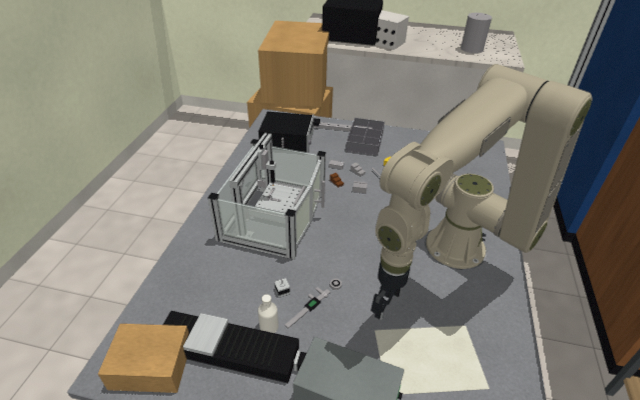

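View pics/side0.png

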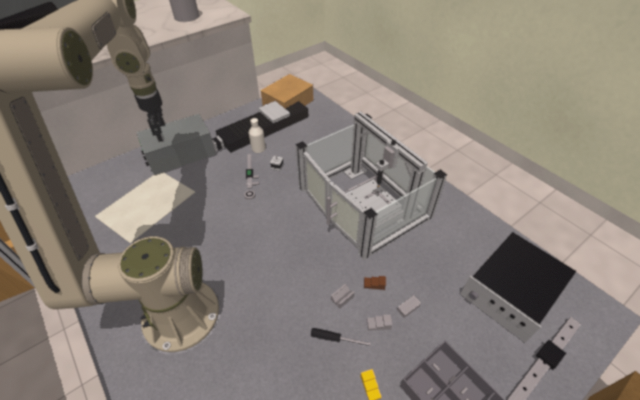

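Run:
```python
from h import *
d=dict(np.load('side0.npz')); c=d['color']
a=cv2.resize(c[105:265,290:450],None,fx=3.7,fy=3.7,interpolation=cv2.INTER_CUBIC)
b=cv2.resize(c[265:345,320:430],None,fx=7,fy=7,interpolation=cv2.INTER_CUBIC)
cv2.imwrite('pics/a.png',a); cv2.imwrite('pics/b.png',b)
w=cloud(d); W=w.reshape(-1,3)
m=(W[:,0]>.3)&(W[:,0]<1.2)&(abs(W[:,1])<.5)
print(np.histogram(W[m,2],bins=np.arange(-.01,.31,.01)))
for z0,z1 in((.208,.222),(.194,.206),(.28,.295)):
    q=(w[...,2]>z0)&(w[...,2]<z1); q[:105]=0;q[265:]=0;q[:,:290]=0;q[:,450:]=0
    n,l,s,ce=cv2.connectedComponentsWithStats(q.astype('uint8'))
    for i in range(1,n):
        if s[i,4]>8: print(z0,s[i].tolist(),np.nanmean(w[l==i],0).round(4))
```

```text
(array([15378, 15900,  1021,  1423,   870,   503,   819,   922,   457,
         482,   457,  1271,   469,   449,   461,   506,   478,   472,
         452,   458,   634,   579,   370,   174,   121,    90,   170,
         191,   432,   371,    16]), array([-0.01,  0.  ,  0.01,  0.02,  0.03,  0.04,  0.05,  0.06,  0.07,
        0.08,  0.09,  0.1 ,  0.11,  0.12,  0.13,  0.14,  0.15,  0.16,
        0.17,  0.18,  0.19,  0.2 ,  0.21,  0.22,  0.23,  0.24,  0.25,
        0.26,  0.27,  0.28,  0.29,  0.3 ]))
0.208 [366, 114, 7, 5, 16] [0.8989 0.176  0.2178]
0.208 [354, 129, 13, 7, 42] [0.8089 0.1247 0.2148]
0.208 [296, 142, 12, 9, 70] [0.596  0.1929 0.2164]
0.208 [376, 163, 21, 8, 64] [ 0.7546 -0.0657  0.215 ]
0.208 [407, 169, 18, 15, 58] [ 0.7908 -0.1572  0.2155]
0.208 [434, 170, 14, 11, 96] [ 0.8625 -0.2006  0.2161]
0.208 [364, 208, 15, 13, 109] [ 0.5734 -0.1831  0.2166]
0.194 [296, 125, 70, 89, 511] [0.6184 0.0596 0.1997]
0.194 [354, 132, 9, 6, 24] [0.8052 0.1302 0.2011]
0.194 [427, 167, 8, 8, 28] [ 0.8665 -0.1592  0.2013]
0.194 [376, 176, 70, 39, 213] [ 0.7433 -0.1933  0.2013]
0.194 [410, 179, 13, 8, 33] [ 0.7882 -0.1648  0.1995]
0.194 [363, 215, 15, 9, 38] [ 0.5683 -0.1879  0.2007]
0.28 [355, 112, 65, 51, 354] [ 0.8014 -0.0144  0.2822]
0.28 [422, 159, 6, 6, 17] [ 0.804  -0.1664  0.2811]
```

View pics/a.png

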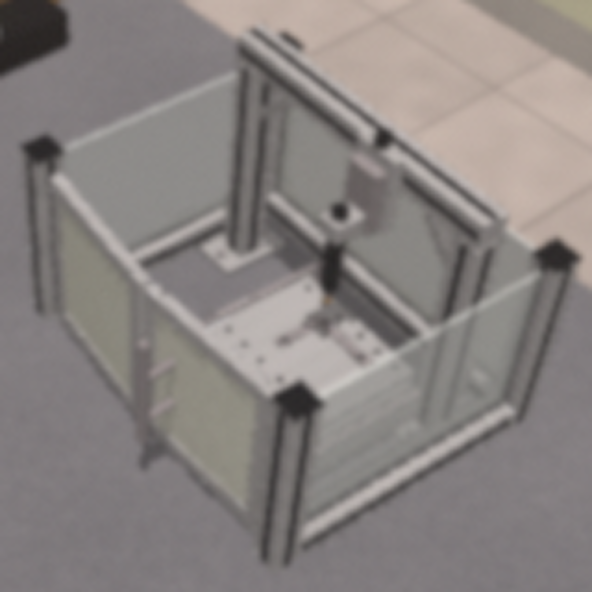

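View pics/b.png

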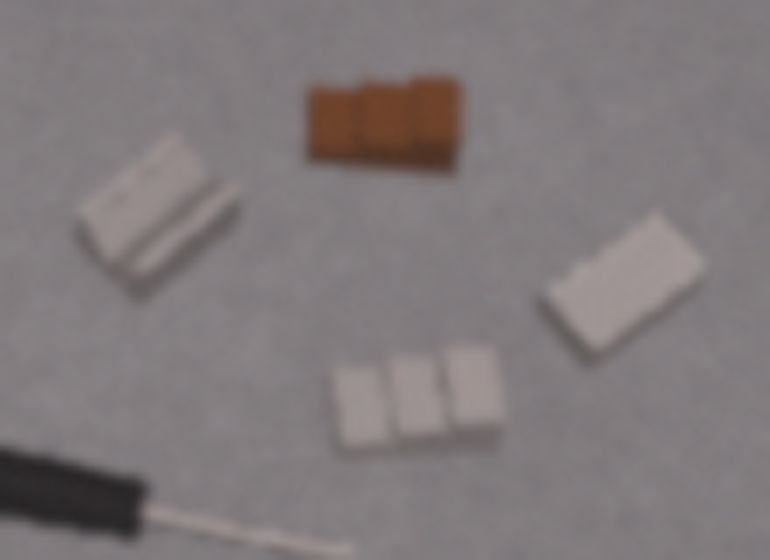

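Run:
```python
from h import *
for n in('scene','side'):
    d=dict(np.load(n+'0.npz')); w=cloud(d); x,y,z=np.moveaxis(w,-1,0)
    print(n)
    dark=d['color'].max(-1)<60
    for p in((.596,.193),(.573,-.183),(.8625,-.2006),(.885,.176)):
        q=(np.hypot(x-p[0],y-p[1])<.035)&(z>.209)&(z<.226)&dark
        if q.sum()>5:
            r=cv2.minAreaRect(w[q][:,:2].astype('f4')*1000); print('post',p,q.sum(),np.array(r[0]).round(1),np.array(r[1]).round(1),w[q][:,2].mean().round(4))
    # steel blocks
    q=(x>.35)&(x<.75)&(y<-.2)&(y>-.5)&(z>.008)&(z<.05)
    nn,l,s,ce=cv2.connectedComponentsWithStats(q.astype('uint8'))
    for i in range(1,nn):
        if s[i,4]>25:
            P=w[l==i]; r=cv2.minAreaRect(P[:,:2].astype('f4')*1000)
            print('blk',ce[i].round(),s[i,4],np.array(r[0]).round(1),np.array(r[1]).round(1),round(r[2],1),'zmax',P[:,2].max().round(4),d['color'][l==i].mean(0).round())
            if n=='side':
                u=np.array([.79,-.61]); t=(P[:,:2]-P[:,:2].mean(0))@u
                print([(P[(t>a)&(t<a+.011),2]).max().round(3) if ((t>a)&(t<a+.011)).any() else None for a in np.arange(-.035,.035,.011)])
    # door top edge & bar
    q=(z>.193)&(z<.206)&(x>.5)&(x<.66)&(abs(y)<.16)
    P=w[q]; t=P[:,1]
    for a in np.arange(-.16,.16,.03):
        k=(t>a)&(t<a+.03)
        if k.any(): print('top',round(a+.015,3),P[k,0].mean().round(4),k.sum())
    q=(z>.06)&(z<.191)&(x>.5)&(x<.562)&(abs(y)<.1)
    if q.any(): print('bar',q.sum(),np.median(w[q],0).round(4),w[q].min(0).round(3),w[q].max(0).round(3))
```

```text
scene
post (0.596, 0.193) 50 [597.2 201.7] [27.4 33.9] 0.2173
post (0.573, -0.183) 30 [ 576.5 -177.7] [24.5 34.3] 0.2169
post (0.8625, -0.2006) 23 [ 869.8 -192.2] [30.8 24.7] 0.2182
post (0.885, 0.176) 48 [887.8 183.7] [33.3 30.5] 0.2173
blk [303. 148.] 59 [ 729.1 -471.6] [25.8 36.6] 88.6 zmax 0.0483 [40. 40. 39.]
blk [336. 164.] 90 [ 551.7 -396.5] [44.9 67.2] 87.1 zmax 0.0315 [135. 135. 138.]
blk [357. 169.] 103 [ 444.5 -389.3] [56.8 74.2] 45.6 zmax 0.0328 [124. 125. 127.]
blk [336. 179.] 105 [ 533.1 -283.5] [38.4 92. ] 48.9 zmax 0.0365 [33. 56. 89.]
blk [359. 186.] 129 [ 416.7 -251. ] [60.7 54.7] 6.6 zmax 0.0338 [126. 126. 129.]
top -0.145 0.5768 16
top -0.115 0.5771 16
top -0.085 0.5765 14
top -0.055 0.5759 20
top -0.025 0.5763 14
top 0.005 0.5759 16
top 0.035 0.5782 19
top 0.065 0.5813 21
top 0.095 0.586 20
top 0.125 0.5901 26
top 0.155 0.5924 14
bar 106 [ 0.5366 -0.0296  0.1308] [ 0.529 -0.038  0.061] [ 0.561 -0.022  0.189]
side
post (0.596, 0.193) 32 [595.9 195. ] [23.3 25.2] 0.2175
post (0.573, -0.183) 54 [ 572.3 -182.6] [26.6 23.2] 0.2181
post (0.8625, -0.2006) 42 [ 862.3 -20
[... 1063 characters left out ...]
300 [ 443.9 -387.2] [34.3 66.4] 54.6 zmax 0.0338 [135. 135. 145.]
[np.float64(0.018), np.float64(0.018), np.float64(0.026), np.float64(0.033), np.float64(0.034), np.float64(0.033), np.float64(0.031)]
blk [362. 342.] 41 [ 364.1 -398.7] [ 7.  48.1] 43.1 zmax 0.02 [136. 135. 144.]
[np.float64(0.015), np.float64(0.018), np.float64(0.02), np.float64(0.017), np.float64(0.018), np.float64(0.017), None]
top -0.145 0.5745 32
top -0.115 0.574 38
top -0.085 0.574 39
top -0.055 0.5739 35
top -0.025 0.571 36
top 0.005 0.5733 31
top 0.035 0.5759 28
top 0.065 0.5805 31
top 0.095 0.5844 27
top 0.125 0.5887 25
top 0.155 0.5919 20
bar 139 [ 0.5325 -0.0409  0.13  ] [ 0.526 -0.045  0.062] [ 0.562 -0.03   0.191]
```

{"name": "apply_moves", "arguments": {"rows": [{"xyz":[-506,-391,-40],"turn":[0,0,-0.41],"grip":1},{"xyz":[-506,-391,-40],"turn":[0,0,-0.41],"grip":1},{"xyz":[-506,-391,-40],"turn":[0,0,-0.41],"grip":1},{"xyz":[-506,-391,-40],"turn":[0,0,-0.41],"grip":1},{"xyz":[-506,-391,-40],"turn":[0,0,-0.41],"grip":1},{"xyz":[-506,-391,-40],"turn":[0,0,-0.41],"grip":1},{"xyz":[-506,-391,-40],"turn":[0,0,-0.41],"grip":1},{"xyz":[-506,-391,-40],"turn":[0,0,-0.41],"grip":1},{"xyz":[-506,-391,-40],"turn":[0,0,-0.41],"grip":1},{"xyz":[-506,-391,-40],"turn":[0,0,-0.41],"grip":1},{"xyz":[-506,-391,-40],"turn":[0,0,-0.41],"grip":1},{"xyz":[-506,-391,-40],"turn":[0,0,-0.41],"grip":1}]}}

```text
clock: 1.1
tcp_pos: [0.4668, 0.0924, 0.262]
orientation: [-0.0, 0.003, 1.0, 0.0]
wrist_force: [0.4, 1.2, -0.1]
finger_gap: 0.0852
grip_force: 0.0
```

{"name": "apply_moves", "arguments": {"rows": [{"xyz":[-70,-128,0],"turn":[0,0,0],"grip":1},{"xyz":[-70,-128,0],"turn":[0,0,0],"grip":1},{"xyz":[-70,-128,0],"turn":[0,0,0],"grip":1},{"xyz":[-70,-128,0],"turn":[0,0,0],"grip":1},{"xyz":[-70,-128,0],"turn":[0,0,0],"grip":1},{"xyz":[-70,-128,0],"turn":[0,0,0],"grip":1}]}}

```text
clock: 1.6
tcp_pos: [0.5357, -0.0351, 0.2611]
orientation: [-0.001, 0.004, 1.0, 0.0]
wrist_force: [-1.7, 0.2, 0.1]
finger_gap: 0.0858
grip_force: 0.0
```

```bash
cat >> h.py <<'E'
def wcloud(d):
    z=d['z_map']; K=d['camera_matrix']; v,u=np.mgrid[:z.shape[0],:z.shape[1]]
    a=(u-K[0,2])/K[0,0]; b=(v-K[1,2])/K[1,1]; r=np.hypot(a,b)+1e-9; t=np.tan(np.minimum(r,1.5))
    p=np.stack([a/r*t*z,b/r*t*z,z],-1); V=np.linalg.inv(d['view']); w=p@V[:3,:3].T+V[:3,3]; w[z<=0]=np.nan
    return w
def wproj(d,P):
    c=d['view'][:3,:3]@np.asarray(P)+d['view'][:3,3]; h=np.hypot(c[0],c[1]); t=np.arctan2(h,c[2]); K=d['camera_matrix']
    return np.array([K[0,2]+K[0,0]*t*c[0]/h,K[1,2]+K[1,1]*t*c[1]/h])
E
python3 - <<'E'
from h import *
d=snap('wrist','w1.png'); np.savez('w1.npz',**d); s=env.get_state(); print(s['tcp_pos'],s['joint_pos'].round(3),rot(s).as_matrix().round(3).tolist())
print(d['camera_matrix'].round(1).tolist(),np.linalg.inv(d['view']).round(3).tolist())
w=wcloud(d); x,y,z=np.moveaxis(w,-1,0)
print('bar proj',wproj(d,[.5366,-.0358,.192]))
q=(z>.18)&(z<.197)&(np.hypot(x-.5366,y+.0358)<.02); print(q.sum(),np.median(w[q],0) if q.any() else 0)
for p in((.597,.195),(.574,-.18)):
    q=(np.hypot(x-p[0],y-p[1])<.04)&(z>.205)&(z<.23); print(q.sum(), w[q].mean(0) if q.any() else 0)
q=(z>.193)&(z<.206)&(x>.5)&(x<.66)&(abs(y)<.16);P=w[q];t=P[:,1]
for a in np.arange(-.16,.16,.03):
    k=(t>a)&(t<a+.03)
    if k.any(): print('top',round(a+.015,3),P[k,0].mean().round(4),k.sum())
E
```

```text
[ 0.53525343 -0.0340376   0.26136213] [-0.213  0.232  0.011  1.351  0.    -0.207] [[-1.0, 0.007, -0.002], [0.007, 1.0, 0.001], [0.002, 0.001, -1.0]]
[[309.7, 0.0, 320.8], [0.0, 309.7, 194.5], [0.0, 0.0, 1.0]] [[0.009, 0.952, 0.307, 0.458], [1.0, -0.009, -0.002, -0.036], [0.001, 0.307, -0.952, 0.404], [0.0, 0.0, 0.0, 1.0]]
bar proj [321.26438561 207.73002558]
239 [ 0.53231377 -0.0359178   0.18973513]
957 [0.59683863 0.1927822  0.21496147]
1510 [ 0.57373038 -0.17623331  0.21568046]
top -0.145 0.5749 465
top -0.115 0.5726 235
top -0.085 0.5743 650
top -0.055 0.5739 714
top -0.025 0.5734 708
top 0.005 0.5736 635
top 0.035 0.575 249
top 0.065 0.5798 435
top 0.095 0.5844 451
top 0.125 0.5884 394
top 0.155 0.5919 223
```

View pics/w1.png

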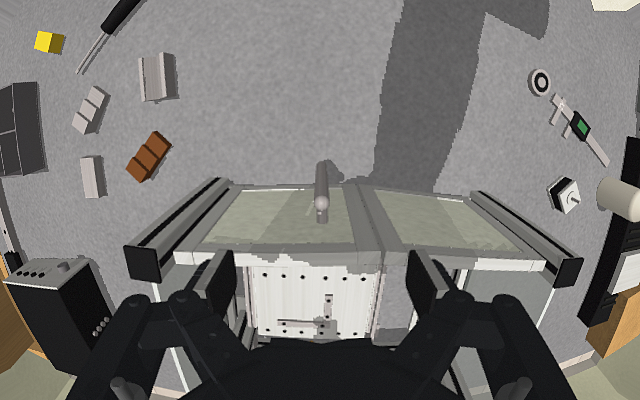

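{"name": "apply_moves", "arguments": {"rows": [{"xyz":[1,-2,40],"turn":[0,0,0],"grip":1},{"xyz":[1,-2,75],"turn":[0,0,0],"grip":1},{"xyz":[1,-2,96],"turn":[0,0,0],"grip":1},{"xyz":[1,-2,96],"turn":[0,0,0],"grip":0.5},{"xyz":[1,-2,96],"turn":[0,0,0],"grip":0},{"xyz":[1,-2,96],"turn":[0,0,0],"grip":0},{"xyz":[1,-2,96],"turn":[0,0,0],"grip":0},{"xyz":[1,-2,96],"turn":[0,0,0],"grip":0},{"xyz":[1,-2,96],"turn":[0,0,0],"grip":0},{"xyz":[1,-2,96],"turn":[0,0,0],"grip":0},{"xyz":[1,-2,96],"turn":[0,0,0],"grip":0},{"xyz":[1,-2,96],"turn":[0,0,0],"grip":0}], "force": 25}}

```text
clock: 2.65
tcp_pos: [0.5356, -0.0349, 0.1676]
orientation: [0.001, 0.002, 1.0, 0.001]
wrist_force: [0.2, 5.2, 5.3]
finger_gap: 0.0107
grip_force: 24.7
```

Run:
```python
from h import *
s=env.get_state(); print(s['tcp_pos'],s['finger_gap'],s['grip_force'],s['wrist_force'],rot(s).as_matrix().round(3).tolist())
yaw=-.058; c,sn=np.cos(yaw),np.sin(yaw); Rg=np.array([[c,-sn],[sn,c]])
def hd(a): 
    return Rg@np.array([-155*np.sin(a)-48*np.cos(a)+45*np.sin(a),155-155*np.cos(a)-48*np.sin(a)-45*np.cos(a)])
a0=.065
for k,a in enumerate(np.linspace(a0,1.5,37)): print(k,round(a,3),(hd(a)-hd(a0)).round(1))
```

```text
[ 0.53557019 -0.03486941  0.16761307] 0.010682025391612279 24.668413996696472 [0.20195614 5.22513562 5.28317085] [[-1.0, 0.005, 0.003], [0.005, 1.0, 0.002], [-0.003, 0.002, -1.0]]
0 0.065 [0. 0.]
1 0.105 [-4.3 -1. ]
2 0.145 [-8.4 -1.7]
3 0.185 [-12.5  -2. ]
4 0.224 [-16.4  -2. ]
5 0.264 [-20.2  -1.7]
6 0.304 [-23.8  -1.1]
7 0.344 [-27.3  -0.2]
8 0.384 [-30.7   1.1]
9 0.424 [-33.8   2.6]
10 0.464 [-36.9   4.5]
11 0.503 [-39.8   6.7]
12 0.543 [-42.5   9.2]
13 0.583 [-45.   11.9]
14 0.623 [-47.3  15. ]
15 0.663 [-49.5  18.4]
16 0.703 [-51.5  22.1]
17 0.743 [-53.3  26. ]
18 0.782 [-54.9  30.3]
19 0.822 [-56.3  34.7]
20 0.862 [-57.5  39.5]
21 0.902 [-58.5  44.5]
22 0.942 [-59.4  49.8]
23 0.982 [-60.   55.2]
24 1.022 [-60.4  61. ]
25 1.062 [-60.6  66.9]
26 1.101 [-60.6  73.1]
27 1.141 [-60.5  79.4]
28 1.181 [-60.1  85.9]
29 1.221 [-59.5  92.7]
30 1.261 [-58.7  99.5]
31 1.301 [-57.7 106.6]
32 1.341 [-56.5 113.8]
33 1.38 [-55.1 121.1]
34 1.42 [-53.5 128.6]
35 1.46 [-51.8 136.1]
36 1.5 [-49.8 143.8]
```

{"name": "apply_moves", "arguments": {"rows": [{"xyz":[4.3,-1,0],"turn":[0,0,-0.04],"grip":0},{"xyz":[8.4,-1.7,0],"turn":[0,0,-0.08],"grip":0},{"xyz":[12.5,-2,0],"turn":[0,0,-0.12],"grip":0},{"xyz":[16.4,-2,0],"turn":[0,0,-0.16],"grip":0},{"xyz":[20.2,-1.7,0],"turn":[0,0,-0.2],"grip":0},{"xyz":[23.8,-1.1,0],"turn":[0,0,-0.24],"grip":0},{"xyz":[27.3,-0.2,0],"turn":[0,0,-0.28],"grip":0},{"xyz":[30.7,1.1,0],"turn":[0,0,-0.32],"grip":0},{"xyz":[33.8,2.6,0],"turn":[0,0,-0.36],"grip":0},{"xyz":[36.9,4.5,0],"turn":[0,0,-0.4],"grip":0},{"xyz":[39.8,6.7,0],"turn":[0,0,-0.44],"grip":0},{"xyz":[42.5,9.2,0],"turn":[0,0,-0.48],"grip":0}]}}

```text
clock: 3.65
tcp_pos: [0.4953, -0.0255, 0.1677]
orientation: [0.004, -0.236, 0.972, 0.0]
wrist_force: [6.9, 5.4, 0.7]
finger_gap: 0.0109
grip_force: 24.3
```

```bash
cat >> h.py <<'E'
yaw=-.058
def Rz(t): c,s=np.cos(t),np.sin(t); return np.array([[c,-s],[s,c]])
def hd(a):
    return Rz(yaw)@np.array([-155*np.sin(a)-48*np.cos(a)+45*np.sin(a),155-155*np.cos(a)-48*np.sin(a)-45*np.cos(a)])
E
python3 - <<'E'
from h import *
s=env.get_state(); M=rot(s).as_matrix(); print(s['tcp_pos'],s['finger_gap'],s['grip_force'],s['wrist_force'],M.round(3).tolist())
d=snap('wrist','w2.png')
M=M[:2,:2]
for b in (.543,.543+.48):
  Mb=Rz(b-.543)@M
  for i in range(1,13):
    a=b+.04*i; print(round(a,3),(Mb.T@(hd(a)-hd(b))).round(1).tolist(),round(-.04*i,2))
E
```

```text
[ 0.49525164 -0.02546353  0.16767451] 0.010868102163096504 24.330162405967712 [6.86181705 5.38124736 0.73691405] [[-0.888, -0.459, 0.007], [-0.459, 0.888, 0.002], [-0.007, -0.001, -1.0]]
0.583 [1.0, 3.7] -0.04
0.623 [1.6, 7.5] -0.08
0.663 [2.0, 11.5] -0.12
0.703 [2.1, 15.7] -0.16
0.743 [1.9, 20.0] -0.2
0.783 [1.4, 24.5] -0.24
0.823 [0.6, 29.2] -0.28
0.863 [-0.6, 34.0] -0.32
0.903 [-2.0, 38.9] -0.36
0.943 [-3.6, 44.0] -0.4
0.983 [-5.6, 49.2] -0.44
1.023 [-7.9, 54.5] -0.48
1.063 [-4.8, 3.6] -0.04
1.103 [-9.8, 7.2] -0.08
1.143 [-15.1, 10.7] -0.12
1.183 [-20.7, 14.2] -0.16
1.223 [-26.6, 17.5] -0.2
1.263 [-32.7, 20.9] -0.24
1.303 [-39.1, 24.1] -0.28
1.343 [-45.7, 27.3] -0.32
1.383 [-52.5, 30.4] -0.36
1.423 [-59.5, 33.4] -0.4
1.463 [-66.8, 36.3] -0.44
1.503 [-74.2, 39.2] -0.48
```

View pics/w2.png

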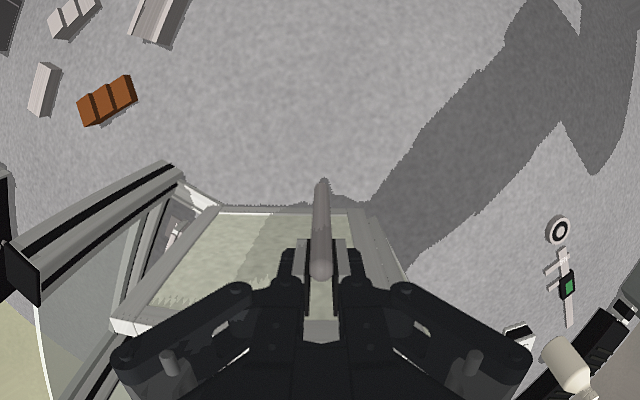

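{"name": "apply_moves", "arguments": {"rows": [{"xyz":[1,3.7,0],"turn":[0,0,-0.04],"grip":0},{"xyz":[1.6,7.5,0],"turn":[0,0,-0.08],"grip":0},{"xyz":[2,11.5,0],"turn":[0,0,-0.12],"grip":0},{"xyz":[2.1,15.7,0],"turn":[0,0,-0.16],"grip":0},{"xyz":[1.9,20,0],"turn":[0,0,-0.2],"grip":0},{"xyz":[1.4,24.5,0],"turn":[0,0,-0.24],"grip":0},{"xyz":[0.6,29.2,0],"turn":[0,0,-0.28],"grip":0},{"xyz":[-0.6,34,0],"turn":[0,0,-0.32],"grip":0},{"xyz":[-2,38.9,0],"turn":[0,0,-0.36],"grip":0},{"xyz":[-3.6,44,0],"turn":[0,0,-0.4],"grip":0},{"xyz":[-5.6,49.2,0],"turn":[0,0,-0.44],"grip":0},{"xyz":[-7.9,54.5,0],"turn":[0,0,-0.48],"grip":0}]}}

```text
clock: 4.7
tcp_pos: [0.4756, 0.0252, 0.1676]
orientation: [0.001, -0.46, 0.888, -0.001]
wrist_force: [-0.7, -0.1, 6.5]
finger_gap: 0.0108
grip_force: 25.0
```

{"name": "apply_moves", "arguments": {"rows": [{"xyz":[-4.8,3.6,0],"turn":[0,0,-0.04],"grip":0},{"xyz":[-9.8,7.2,0],"turn":[0,0,-0.08],"grip":0},{"xyz":[-15.1,10.7,0],"turn":[0,0,-0.12],"grip":0},{"xyz":[-20.7,14.2,0],"turn":[0,0,-0.16],"grip":0},{"xyz":[-26.6,17.5,0],"turn":[0,0,-0.2],"grip":0},{"xyz":[-32.7,20.9,0],"turn":[0,0,-0.24],"grip":0},{"xyz":[-39.1,24.1,0],"turn":[0,0,-0.28],"grip":0},{"xyz":[-45.7,27.3,0],"turn":[0,0,-0.32],"grip":0},{"xyz":[-52.5,30.4,0],"turn":[0,0,-0.36],"grip":0}]}}

```text
clock: 5.45
tcp_pos: [0.4793, 0.0863, 0.1676]
orientation: [-0.0, -0.611, 0.791, 0.0]
wrist_force: [-7.4, 0.4, 9.7]
finger_gap: 0.011
grip_force: 25.4
```

Run:
```python
from h import *
s=env.get_state(); M=rot(s).as_matrix(); print(s['tcp_pos'],s['finger_gap'],s['grip_force'],s['wrist_force'],M.round(3).tolist(),s['joint_pos'].round(3))
b=1.383
for a in (1.42,1.46,1.5,1.52): print(a,(M[:2,:2].T@(hd(a)-hd(b))).round(1).tolist())
```

```text
[0.4793368  0.08627061 0.16759017] 0.011007099173195443 25.41151463985443 [-7.36425392  0.43853103  9.72186907] [[-0.252, -0.968, -0.0], [-0.968, 0.252, 0.0], [0.0, 0.0, -1.0]] [ 0.013  0.175 -0.294  1.102  0.    -1.303]
1.42 [-7.1, 0.3]
1.46 [-14.9, 0.5]
1.5 [-22.8, 0.6]
1.52 [-26.8, 0.5]
```

{"name": "apply_moves", "arguments": {"rows": [{"xyz":[-4,0.2,0],"turn":[0,0,-0.03],"grip":0},{"xyz":[-8,0.4,0],"turn":[0,0,-0.06],"grip":0},{"xyz":[-12,0.5,0],"turn":[0,0,-0.08],"grip":0},{"xyz":[-16,0.5,0],"turn":[0,0,-0.1],"grip":0},{"xyz":[-20,0.5,0],"turn":[0,0,-0.12],"grip":0},{"xyz":[-23,0.5,0],"turn":[0,0,-0.12],"grip":0},{"xyz":[-26,0.5,0],"turn":[0,0,-0.12],"grip":0},{"xyz":[-28,0.5,0],"turn":[0,0,-0.12],"grip":0},{"xyz":[-29,0.5,0],"turn":[0,0,-0.12],"grip":0}], "force": 40}}

```text
clock: 6.2
tcp_pos: [0.485, 0.1122, 0.1676]
orientation: [-0.003, -0.657, 0.754, -0.001]
wrist_force: [-10.2, -11.1, 13.4]
finger_gap: 0.0102
grip_force: 40.2
```

Run:
```python
from h import *
s=env.get_state(); M=rot(s).as_matrix(); print(s['tcp_pos'],s['wrist_force'],M.round(3).tolist())
for n in('scene','side'):
    d=snap(n,n+'3.png'); w=cloud(d); x,y,z=np.moveaxis(w,-1,0)
    q=(z>.19)&(z<.206)&(x>.40)&(x<.62)&(y>.1)&(y<.22); P=w[q]
    for a in np.arange(.41,.61,.02):
        k=abs(P[:,0]-a)<.01
        if k.sum()>2: print(n,round(a,2),P[k,1].min().round(4),np.median(P[k,1]).round(4),P[k,1].max().round(4),k.sum())
```

```text
[0.48504474 0.11223923 0.16762629] [-10.2456817  -11.14560069  13.36099826] [[-0.137, -0.991, -0.002], [-0.991, 0.137, -0.005], [0.006, 0.002, -1.0]]
scene 0.45 0.149 0.1663 0.1815 26
scene 0.47 0.1107 0.1609 0.1832 58
scene 0.49 0.1039 0.1556 0.1801 64
scene 0.51 0.1202 0.1625 0.1808 50
scene 0.53 0.1382 0.1605 0.1818 50
scene 0.55 0.134 0.1666 0.1828 44
scene 0.57 0.1337 0.1595 0.1858 46
scene 0.59 0.1318 0.1765 0.2194 54
side 0.45 0.1451 0.1536 0.1735 16
side 0.47 0.1004 0.1069 0.1719 28
side 0.49 0.1002 0.1119 0.1688 20
side 0.51 0.1015 0.1209 0.1423 4
side 0.57 0.1297 0.1313 0.1367 13
side 0.59 0.1238 0.1605 0.1854 51
```

{"name": "apply_moves", "arguments": {"rows": [{"xyz":[3,0,0],"turn":[0,0,0],"grip":1},{"xyz":[3,0,0],"turn":[0,0,0],"grip":1},{"xyz":[3,0,0],"turn":[0,0,0],"grip":1},{"xyz":[3,0,0],"turn":[0,0,0],"grip":1},{"xyz":[3,0,-30],"turn":[0,0,0],"grip":1},{"xyz":[3,0,-70],"turn":[0,0,0],"grip":1},{"xyz":[3,0,-85],"turn":[0,0,0],"grip":1},{"xyz":[135,-164,-85],"turn":[0,0,-0.08],"grip":1},{"xyz":[135,-164,-85],"turn":[0,0,-0.08],"grip":1},{"xyz":[135,-164,-85],"turn":[0,0,-0.08],"grip":1},{"xyz":[135,-164,-85],"turn":[0,0,-0.08],"grip":1},{"xyz":[135,-164,-85],"turn":[0,0,-0.08],"grip":1}]}}

```text
clock: 7.3
tcp_pos: [0.6309, -0.0416, 0.251]
orientation: [0.0, -0.687, 0.727, -0.0]
wrist_force: [1.2, 0.2, 0.8]
finger_gap: 0.0855
grip_force: 0.0
```

{"name": "apply_moves", "arguments": {"rows": [{"xyz":[0,0,0],"turn":[0,0,0],"grip":1},{"xyz":[0,0,0],"turn":[0,0,0],"grip":1},{"xyz":[0,0,0],"turn":[0,0,0],"grip":1}]}}

```text
clock: 7.55
tcp_pos: [0.6292, -0.0402, 0.2502]
orientation: [-0.0, -0.687, 0.727, 0.001]
wrist_force: [-0.1, -0.1, 0.0]
finger_gap: 0.0855
grip_force: 0.0
```

Run:
```python
from h import *
d=snap('wrist','w4.png'); np.savez('w4.npz',**d)
s=env.get_state(); M=rot(s).as_matrix(); print(s['tcp_pos'],s['wrist_force'],M.round(3).tolist())
w=wcloud(d); x,y,z=np.moveaxis(w,-1,0)
q=(z>.085)&(z<.112)&(x>.58)&(x<.68)&(y>-.13)&(y<.04); print(q.sum())
P=w[q]; print(np.percentile(P,[2,50,98],0).round(4).tolist(),cv2.minAreaRect(P[:,:2].astype('f4')*1000))
for n in('scene','side'):
    d=snap(n); w=cloud(d); x,y,z=np.moveaxis(w,-1,0)
    q=(z>.085)&(z<.112)&(x>.58)&(x<.68)&(y>-.13)&(y<.04); P=w[q]
    if len(P): print(n,len(P),np.percentile(P,[2,50,98],0).round(4).tolist())
    q=(z>.193)&(z<.206)&(x>.40)&(x<.62)&(y>.08)&(y<.19); P=w[q]
    for a in np.arange(.43,.61,.03):
        k=abs(P[:,0]-a)<.015
        if k.sum()>2: print(n,round(a,2),P[k,1].min().round(4),np.median(P[k,1]).round(4),P[k,1].max().round(4),k.sum())
```

```text
[ 0.62891357 -0.03960219  0.25081074] [ 0.62565831  0.49703489 -0.38162783] [[-0.056, -0.998, -0.001], [-0.998, 0.056, 0.001], [-0.001, 0.001, -1.0]]
1199
[[0.6248, -0.101, 0.0966], [0.6319, -0.0503, 0.1001], [0.639, 0.0107, 0.1022]] ((631.9890747070312, -43.62622833251953), (119.81908416748047, 9.989075660705566), 86.4456558227539)
scene 52 [[0.6263, -0.0961, 0.0934], [0.6322, -0.039, 0.0995], [0.639, 0.0145, 0.1045]]
scene 0.46 0.1459 0.1662 0.1821 52
scene 0.49 0.1163 0.162 0.1815 61
scene 0.52 0.1396 0.1558 0.1815 59
scene 0.55 0.1338 0.1678 0.1821 54
scene 0.58 0.1354 0.1463 0.1897 52
side 100 [[0.6235, -0.1017, 0.0873], [0.6299, -0.0539, 0.0988], [0.6379, 0.0082, 0.1037]]
side 0.46 0.1405 0.1563 0.1766 63
side 0.49 0.1372 0.1557 0.1734 68
side 0.52 0.1349 0.1495 0.1739 64
side 0.55 0.1316 0.1598 0.1742 63
side 0.58 0.1265 0.1621 0.1899 76
```

View pics/w4.png

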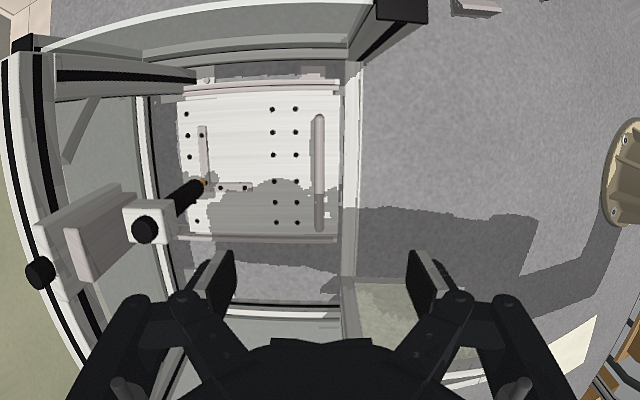

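{"name": "apply_moves", "arguments": {"rows": [{"xyz":[4,-3,40],"turn":[0,0,0],"grip":1},{"xyz":[4,-3,80],"turn":[0,0,0],"grip":1},{"xyz":[4,-3,120],"turn":[0,0,0],"grip":1},{"xyz":[4,-3,155],"turn":[0,0,0],"grip":1},{"xyz":[4,-3,173],"turn":[0,0,0],"grip":1},{"xyz":[4,-3,173],"turn":[0,0,0],"grip":0},{"xyz":[4,-3,173],"turn":[0,0,0],"grip":0},{"xyz":[4,-3,173],"turn":[0,0,0],"grip":0},{"xyz":[4,-3,173],"turn":[0,0,0],"grip":0},{"xyz":[4,-3,173],"turn":[0,0,0],"grip":0},{"xyz":[4,-3,173],"turn":[0,0,0],"grip":0},{"xyz":[4,-3,173],"turn":[0,0,0],"grip":0}], "force": 40}}

```text
clock: 8.7
tcp_pos: [0.6308, -0.0444, 0.0798]
orientation: [-0.001, -0.687, 0.727, 0.001]
wrist_force: [-8.1, 0.2, 10.2]
finger_gap: 0.0084
grip_force: 39.3
```

{"name": "apply_moves", "arguments": {"rows": [{"xyz":[0,6,0],"turn":[0,0,0],"grip":0},{"xyz":[0,18,0],"turn":[0,0,0],"grip":0},{"xyz":[0,36,0],"turn":[0,0,0],"grip":0},{"xyz":[0,55,0],"turn":[0,0,0],"grip":0},{"xyz":[0,74,0],"turn":[0,0,0],"grip":0},{"xyz":[0,93,0],"turn":[0,0,0],"grip":0},{"xyz":[0,112,0],"turn":[0,0,0],"grip":0},{"xyz":[0,131,0],"turn":[0,0,0],"grip":0},{"xyz":[0,150,0],"turn":[0,0,0],"grip":0},{"xyz":[0,166,0],"turn":[0,0,0],"grip":0},{"xyz":[0,178,0],"turn":[0,0,0],"grip":0},{"xyz":[0,186,0],"turn":[0,0,0],"grip":0}]}}

```text
clock: 9.7
tcp_pos: [0.448, -0.0336, 0.0798]
orientation: [0.002, -0.687, 0.727, -0.002]
wrist_force: [5.0, 4.6, 4.4]
finger_gap: 0.0082
grip_force: 40.1
```

{"name": "apply_moves", "arguments": {"rows": [{"xyz":[0,4,0],"turn":[0,0,0],"grip":0},{"xyz":[0,8,0],"turn":[0,0,0],"grip":0},{"xyz":[0,11,0],"turn":[0,0,0],"grip":0},{"xyz":[0,14,0],"turn":[0,0,0],"grip":0},{"xyz":[0,16,0],"turn":[0,0,0],"grip":0},{"xyz":[0,17,0],"turn":[0,0,0],"grip":0},{"xyz":[0,17,0],"turn":[0,0,0],"grip":0}]}}

```text
clock: 10.28
tcp_pos: [0.4321, -0.0326, 0.0797]
orientation: [0.003, -0.687, 0.727, -0.002]
wrist_force: [3.3, 4.3, 7.1]
finger_gap: 0.0086
grip_force: 40.3
```

{"name": "apply_moves", "arguments": {"rows": [{"xyz":[0,2,0],"turn":[0,0,0],"grip":0},{"xyz":[0,4,0],"turn":[0,0,0],"grip":0},{"xyz":[0,5,0],"turn":[0,0,0],"grip":0},{"xyz":[0,5,0],"turn":[0,0,0],"grip":0}]}}

```text
clock: 10.62
tcp_pos: [0.4311, -0.0326, 0.0798]
orientation: [0.005, -0.687, 0.727, -0.004]
wrist_force: [15.5, 6.7, -5.7]
finger_gap: 0.0088
grip_force: 39.3
```

{"name": "apply_moves", "arguments": {"rows": [{"xyz":[0,-5,0],"turn":[0,0,0],"grip":1},{"xyz":[0,-5,0],"turn":[0,0,0],"grip":1},{"xyz":[0,-5,0],"turn":[0,0,0],"grip":1},{"xyz":[0,-5,0],"turn":[0,0,0],"grip":1},{"xyz":[0,-5,0],"turn":[0,0,0],"grip":1},{"xyz":[0,-5,-30],"turn":[0,0,0],"grip":1},{"xyz":[0,-5,-70],"turn":[0,0,0],"grip":1},{"xyz":[0,-5,-110],"turn":[0,0,0],"grip":1},{"xyz":[0,-5,-150],"turn":[0,0,0],"grip":1},{"xyz":[120,-50,-180],"turn":[0,0,0],"grip":1},{"xyz":[120,-50,-180],"turn":[0,0,0],"grip":1},{"xyz":[120,-50,-180],"turn":[0,0,0],"grip":1}]}}

```text
clock: 11.62
tcp_pos: [0.4661, -0.1501, 0.2581]
orientation: [0.0, -0.688, 0.726, -0.001]
wrist_force: [1.1, 0.5, -0.6]
finger_gap: 0.0853
grip_force: 0.0
```

Run:
```python
from h import *
d=snap('wrist','w5.png'); np.savez('w5.npz',**d)
s=env.get_state(); M=rot(s).as_matrix(); print(s['tcp_pos'],s['wrist_force'],M.round(3).tolist(),wproj(d,[.56,-.027,.062]))
w=wcloud(d); x,y,z=np.moveaxis(w,-1,0)
q=(z>.085)&(z<.112)&(x>.38)&(x<.48)&(y>-.13)&(y<.06); P=w[q]
print(q.sum(),cv2.minAreaRect(P[:,:2].astype('f4')*1000),P[:,2].max())
print('nest pred',(np.array([.593,.0087])+Rz(yaw)@[-.032,-.034]).round(4))
cv2.imwrite('pics/w5c.png',cv2.resize(d['color'][90:330,200:520],None,fx=2.4,fy=2.4,interpolation=cv2.INTER_CUBIC))
```

```text
[ 0.46941284 -0.15755482  0.25883562] [ 5.26646822 -7.01891465  1.82674731] [[-0.06, -0.998, 0.005], [-0.998, 0.06, -0.007], [0.006, -0.006, -1.0]] [254.78797115 267.11494167]
763 ((432.5399475097656, -32.708984375), (119.70526885986328, 10.974648475646973), 86.17585754394531) 0.1024903479757982
nest pred [ 0.5591 -0.0234]
```

View pics/w5.png

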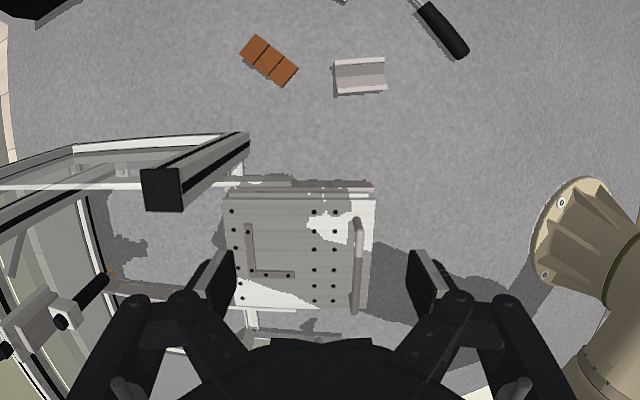

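{"name": "apply_moves", "arguments": {"rows": [{"xyz":[231,11,30],"turn":[0,0,0.4],"grip":1},{"xyz":[231,11,30],"turn":[0,0,0.4],"grip":1},{"xyz":[231,11,30],"turn":[0,0,0.4],"grip":1},{"xyz":[231,11,30],"turn":[0,0,0.8],"grip":1},{"xyz":[231,11,30],"turn":[0,0,0.8],"grip":1},{"xyz":[231,11,30],"turn":[0,0,0.8],"grip":1},{"xyz":[231,11,30],"turn":[0,0,1.2],"grip":1},{"xyz":[231,11,30],"turn":[0,0,1.2],"grip":1},{"xyz":[231,11,30],"turn":[0,0,1.2],"grip":1},{"xyz":[231,11,30],"turn":[0,0,1.5],"grip":1},{"xyz":[231,11,30],"turn":[0,0,1.5],"grip":1},{"xyz":[231,11,30],"turn":[0,0,1.5],"grip":1}]}}

```text
clock: 12.67
tcp_pos: [0.4412, -0.3788, 0.2259]
orientation: [-0.001, -0.004, 1.0, 0.001]
wrist_force: [0.2, -0.3, -0.5]
finger_gap: 0.0856
grip_force: 0.0
```

{"name": "apply_moves", "arguments": {"rows": [{"xyz":[0,0,0],"turn":[0,0,0.67],"grip":1},{"xyz":[0,0,0],"turn":[0,0,0.67],"grip":1},{"xyz":[0,0,0],"turn":[0,0,0.67],"grip":1},{"xyz":[0,0,0],"turn":[0,0,0.67],"grip":1},{"xyz":[0,0,0],"turn":[0,0,0.67],"grip":1},{"xyz":[0,0,0],"turn":[0,0,0.67],"grip":1},{"xyz":[0,0,0],"turn":[0,0,0.67],"grip":1},{"xyz":[0,0,0],"turn":[0,0,0.67],"grip":1}]}}

```text
clock: 13.33
tcp_pos: [0.4415, -0.3788, 0.2261]
orientation: [-0.0, 0.321, 0.947, 0.0]
wrist_force: [-1.3, -1.1, 0.9]
finger_gap: 0.0851
grip_force: 0.0
```

Run:
```python
from h import *
d=snap('wrist','w6.png'); np.savez('w6.npz',**d)
s=env.get_state(); M=rot(s).as_matrix(); print(s['tcp_pos'],M.round(3).tolist(),s['joint_pos'].round(3))
w=wcloud(d); x,y,z=np.moveaxis(w,-1,0)
q=(z>.007)&(z<.05)&(np.hypot(x-.444,y+.388)<.06)
n,l,st,ce=cv2.connectedComponentsWithStats(q.astype('uint8'))
for i in range(1,n):
    if st[i,4]>60:
        P=w[l==i]; r=cv2.minAreaRect(P[:,:2].astype('f4')*1000); print(ce[i].round(),st[i,4],r)
        for lo,hi in((.009,.018),(.018,.0262),(.0262,.034)):
            k=(P[:,2]>lo)&(P[:,2]<hi); rr=cv2.minAreaRect(P[k][:,:2].astype('f4')*1000); print(lo,k.sum(),np.round(rr[0],1),np.round(rr[1],1),rr[2],P[k,2].mean())
```

```text
[ 0.44152262 -0.37891276  0.22622446] [[-0.793, 0.609, -0.0], [0.609, 0.793, 0.001], [0.001, 0.0, -1.0]] [-0.847  0.329  0.055  1.298  0.    -0.193]
[317. 171.] 1637 ((444.3150329589844, -385.8916931152344), (32.079227447509766, 65.88748168945312), 54.074974060058594)
0.009 541 [ 426.6 -373.1] [32.  22.4] 54.475311279296875 0.0141368915655383
0.018 576 [ 444.5 -386.2] [31.6 23.3] 53.308128356933594 0.022077802334125644
0.0262 516 [ 462.2 -398.8] [31.9 21.7] 53.93670654296875 0.029995164912290928
```

View pics/w6.png

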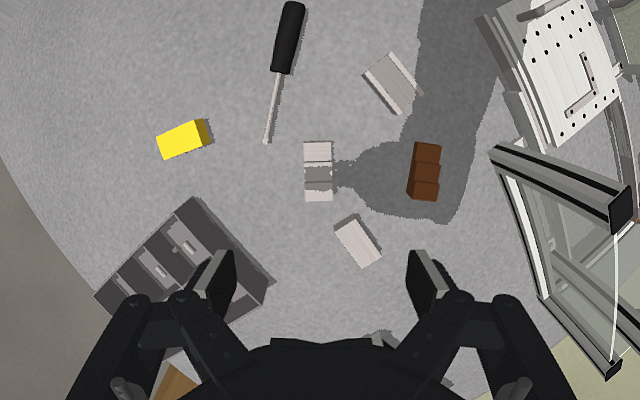

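{"name": "apply_moves", "arguments": {"rows": [{"xyz":[-13.5,-3.6,40],"turn":[0,0,-0.027],"grip":0.85},{"xyz":[-13.5,-3.6,80],"turn":[0,0,-0.027],"grip":0.85},{"xyz":[-13.5,-3.6,120],"turn":[0,0,-0.027],"grip":0.85},{"xyz":[-13.5,-3.6,155],"turn":[0,0,-0.027],"grip":0.85},{"xyz":[-13.5,-3.6,180],"turn":[0,0,-0.027],"grip":0.85},{"xyz":[-13.5,-3.6,195],"turn":[0,0,-0.027],"grip":0.85},{"xyz":[-13.5,-3.6,207],"turn":[0,0,-0.027],"grip":0.85},{"xyz":[-13.5,-3.6,215],"turn":[0,0,-0.027],"grip":0.85},{"xyz":[-13.5,-3.6,219],"turn":[0,0,-0.027],"grip":0.85},{"xyz":[-13.5,-3.6,219],"turn":[0,0,-0.027],"grip":0.85},{"xyz":[-13.5,-3.6,219],"turn":[0,0,-0.027],"grip":0.85}], "force": 40}}

```text
clock: 14.3
tcp_pos: [0.4506, -0.3906, 0.0081]
orientation: [0.0, 0.309, 0.951, -0.0]
wrist_force: [0.2, -0.1, 0.7]
finger_gap: 0.0728
grip_force: 0.0
```

{"name": "apply_moves", "arguments": {"rows": [{"xyz":[0,0,0],"turn":[0,0,0],"grip":0},{"xyz":[0,0,0],"turn":[0,0,0],"grip":0},{"xyz":[0,0,0],"turn":[0,0,0],"grip":0},{"xyz":[0,0,0],"turn":[0,0,0],"grip":0},{"xyz":[0,0,0],"turn":[0,0,0],"grip":0},{"xyz":[0,0,0],"turn":[0,0,0],"grip":0}], "force": 50}}

```text
clock: 14.8
tcp_pos: [0.4509, -0.3908, 0.0085]
orientation: [0.001, 0.309, 0.951, -0.0]
wrist_force: [0.3, 0.5, 5.7]
finger_gap: 0.031
grip_force: 51.1
```

{"name": "apply_moves", "arguments": {"rows": [{"xyz":[0,0,-10],"turn":[0,0,0],"grip":0},{"xyz":[0,0,-30],"turn":[0,0,0],"grip":0},{"xyz":[0,0,-60],"turn":[0,0,0],"grip":0},{"xyz":[0,0,-95],"turn":[0,0,0],"grip":0},{"xyz":[0,0,-130],"turn":[0,0,0],"grip":0},{"xyz":[0,0,-165],"turn":[0,0,-0.05],"grip":0},{"xyz":[0,0,-200],"turn":[0,0,-0.1],"grip":0},{"xyz":[0,0,-225],"turn":[0,0,-0.15],"grip":0},{"xyz":[0,0,-235],"turn":[0,0,-0.2],"grip":0},{"xyz":[9,20,-235],"turn":[0,0,-0.25],"grip":0},{"xyz":[22,50,-235],"turn":[0,0,-0.3],"grip":0},{"xyz":[34,80,-235],"turn":[0,0,-0.35],"grip":0}]}}

```text
clock: 15.8
tcp_pos: [0.4692, -0.305, 0.2425]
orientation: [-0.0, 0.139, 0.99, 0.0]
wrist_force: [-0.1, 0.7, -2.6]
finger_gap: 0.0308
grip_force: 50.3
```

```bash
cat >> h.py <<'E'
def delta(xyz,az):
    s=env.get_state(); M=rot(s).as_matrix(); t=M.T@(np.array(xyz)-s['tcp_pos'])*1000
    az0=np.arctan2(M[1,1],M[0,1]); print('tcp',s['tcp_pos'].round(4),'F',s['wrist_force'].round(1),'gap',s['finger_gap'],'-> xyz',t.round(1),'turnz',round(-(az-az0),4),'tilt',M[:2,2].round(4))
E
python3 -c "
from h import *
delta([.5294,-.0428,.245],1.511)"
```

```text
tcp [ 0.4692 -0.305   0.2425] F [-0.1  0.7 -2.6] gap 0.030769743821412402 -> xyz [ 14.2 268.7  -2.4] turnz -0.2189 tilt [-0.0007  0.0007]
```

{"name": "apply_moves", "arguments": {"rows": [{"xyz":[1.5,28,-2],"turn":[0,0,-0.05],"grip":0},{"xyz":[3,56,-2],"turn":[0,0,-0.1],"grip":0},{"xyz":[4.5,84,-2],"turn":[0,0,-0.15],"grip":0},{"xyz":[6,112,-2],"turn":[0,0,-0.2],"grip":0},{"xyz":[7.5,140,-2],"turn":[0,0,-0.219],"grip":0},{"xyz":[9,168,-2],"turn":[0,0,-0.219],"grip":0},{"xyz":[10.5,196,-2],"turn":[0,0,-0.219],"grip":0},{"xyz":[12,224,-2],"turn":[0,0,-0.219],"grip":0},{"xyz":[13.5,250,-2],"turn":[0,0,-0.219],"grip":0},{"xyz":[14.2,264,-2],"turn":[0,0,-0.219],"grip":0},{"xyz":[14.2,268.7,-2],"turn":[0,0,-0.219],"grip":0},{"xyz":[14.2,268.7,-2],"turn":[0,0,-0.219],"grip":0}]}}

```text
clock: 16.8
tcp_pos: [0.5298, -0.0423, 0.2444]
orientation: [-0.0, 0.029, 1.0, 0.0]
wrist_force: [0.5, -0.5, -2.3]
finger_gap: 0.0309
grip_force: 50.4
```

```bash
python3 -c "
from h import *
delta([.5294,-.0428,.09],1.511)"
```

```text
tcp [ 0.5298 -0.0423  0.2444] F [ 0.5 -0.5 -2.3] gap 0.03092741514537524 -> xyz [  0.2  -0.6 154.4] turnz 0.0022 tilt [-0.0009  0.0001]
```

{"name": "apply_moves", "arguments": {"rows": [{"xyz":[0,-0.6,35],"turn":[0,0,0.002],"grip":0},{"xyz":[0,-0.6,70],"turn":[0,0,0.002],"grip":0},{"xyz":[0,-0.6,105],"turn":[0,0,0.002],"grip":0},{"xyz":[0,-0.6,135],"turn":[0,0,0.002],"grip":0},{"xyz":[0,-0.6,150],"turn":[0,0,0.002],"grip":0},{"xyz":[0,-0.6,155],"turn":[0,0,0.002],"grip":0},{"xyz":[0,-0.6,155],"turn":[0,0,0.002],"grip":0},{"xyz":[0,-0.6,155],"turn":[0,0,0.002],"grip":0}]}}

```text
clock: 17.47
tcp_pos: [0.5306, -0.0449, 0.0904]
orientation: [0.0, 0.031, 1.0, -0.0]
wrist_force: [0.5, 0.6, -2.5]
finger_gap: 0.0309
grip_force: 50.3
```

Run:
```python
from h import *
delta([.5294,-.0428,.07],1.511)
d=snap('wrist'); np.savez('w7.npz',**d)
w=wcloud(d); x,y,z=np.moveaxis(w,-1,0)
q=(abs(x-.53)<.06)&(abs(y+.04)<.045)&(z>.05)&(z<.12); print(np.histogram(z[q],np.arange(.05,.12,.005)))
print(wproj(d,[.559,-.0245,.065]))
c=d['color'][190:330,230:420]; cv2.imwrite('pics/w7.png',cv2.resize(c,None,fx=4.2,fy=4.2,interpolation=cv2.INTER_CUBIC))
e=snap('side'); print(proj(e,[.559,-.0245,.065])); u,v=proj(e,[.53,-.04,.07]).astype(int)
f=cv2.resize(e['color'][v-35:v+35,u-45:u+45],None,fx=8,fy=8,interpolation=cv2.INTER_CUBIC); cv2.imwrite('pics/s7.png',f); print(u,v)
```

```text
tcp [ 0.5306 -0.0449  0.0904] F [ 0.5  0.6 -2.5] gap 0.030931372006885807 -> xyz [ 1.4  2.  20.4] turnz -0.0031 tilt [ 0.0009 -0.0004]
(array([   0, 5109, 7483,  520,    0,    0,  106,  160,  364, 3194, 3176,
        780, 2836]), array([0.05 , 0.055, 0.06 , 0.065, 0.07 , 0.075, 0.08 , 0.085, 0.09 ,
       0.095, 0.1  , 0.105, 0.11 , 0.115]))
[357.20852509 269.71416726]
[331.69176818 216.46636582]
327 222
```

View pics/w7.png

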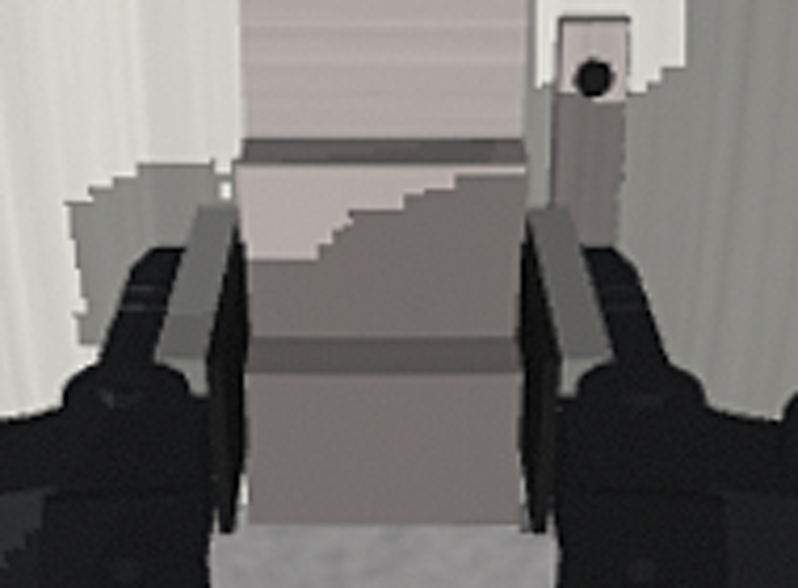

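Run:
```python
from h import *
d=dict(np.load('w7.npz')); w=wcloud(d); z=w[...,2]
p=w[192:235,345:390]
print('tray z',np.median(p[...,2][abs(p[...,2]-.06)<.0035]))
O=np.array([.559,-.0245]); 
r=(w[...,:2]-O)@Rz(-.06)*1000
for v in (197,202,207,212,217,222,227):
    k=[(u,r[v,u].round(1).tolist(),round(z[v,u]*1000,1)) for u in range(356,384) if z[v,u]>.0632]
    print(v,k[0] if k else None,k[-1] if k else None,len(k))
k=(z[190:240,355:390]>.0632); a=r[190:240,355:390][k]; print('strip rel',np.percentile(a,[1,5,95,99],0).round(1).tolist())
# block edges: low step top z about .0815+.014
q=(z>.085)&(z<.099)&(abs(r[...,0]+35)<60)&(abs(r[...,1]+20)<40); q[:,:280]=0;q[:,365:]=0
a=r[q];print('lowstep',np.percentile(a,[1,5,50,95,99],0).round(1).tolist(),np.median(z[q]))
```

```text
tray z 0.060148195949540156
197 (363, [-48.5, 1.4], np.float64(64.1)) (379, [-48.7, 10.7], np.float64(64.9)) 17
202 (363, [-45.6, 1.5], np.float64(64.7)) (379, [-45.4, 11.0], np.float64(64.2)) 16
207 (363, [-42.4, 1.6], np.float64(64.3)) (378, [-42.5, 10.5], np.float64(64.8)) 16
212 (362, [-39.5, 1.1], np.float64(64.9)) (378, [-40.0, 10.3], np.float64(66.5)) 17
217 (362, [-36.2, 1.3], np.float64(64.5)) (378, [-36.5, 10.7], np.float64(65.5)) 17
222 (362, [-33.5, 1.2], np.float64(65.9)) (378, [-33.3, 10.9], np.float64(65.7)) 17
227 (362, [-29.4, 1.7], np.float64(63.9)) (377, [-29.3, 10.8], np.float64(64.0)) 16
strip rel [[-49.9, -7.1], [-49.0, 1.4], [-23.2, 10.5], [-21.8, 11.1]]
lowstep [[-68.8, -38.9], [-68.5, -37.6], [-58.5, -22.9], [-46.6, -8.5], [-37.1, -7.1]] 0.09588755518516259
```

View pics/s7.png

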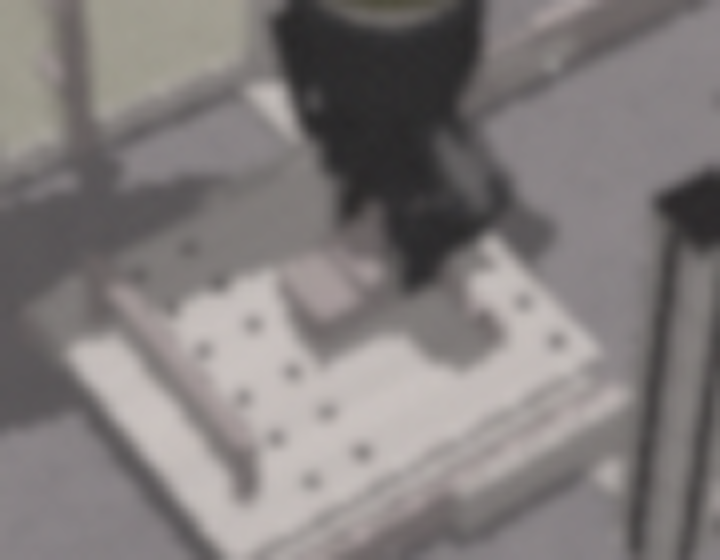

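{"name": "apply_moves", "arguments": {"rows": [{"xyz":[2,4,3],"turn":[0,0,0],"grip":0},{"xyz":[2,4,8],"turn":[0,0,0],"grip":0},{"xyz":[2,4,13],"turn":[0,0,0],"grip":0},{"xyz":[2,4,17],"turn":[0,0,0],"grip":0},{"xyz":[2,4,19],"turn":[0,0,0],"grip":0},{"xyz":[2,4,19],"turn":[0,0,0],"grip":0},{"xyz":[2,4,20],"turn":[0,0,0],"grip":0},{"xyz":[2,4,20],"turn":[0,0,0],"grip":0}]}}

```text
clock: 18.23
tcp_pos: [0.5284, -0.0398, 0.0694]
orientation: [-0.0, 0.031, 1.0, 0.0]
wrist_force: [-0.7, 0.5, -3.2]
finger_gap: 0.0309
grip_force: 50.3
```

{"name": "apply_moves", "arguments": {"rows": [{"xyz":[0,0,0.5],"turn":[0,0,0],"grip":0},{"xyz":[0,0,1],"turn":[0,0,0],"grip":0},{"xyz":[0,0,1],"turn":[0,0,0],"grip":0}]}}

```text
clock: 18.48
tcp_pos: [0.5284, -0.0399, 0.0686]
orientation: [0.0, 0.031, 1.0, 0.0]
wrist_force: [-0.2, 0.1, -2.1]
finger_gap: 0.031
grip_force: 50.3
```

{"name": "apply_moves", "arguments": {"rows": [{"xyz":[0,0,0.5],"turn":[0,0,0],"grip":0},{"xyz":[0,0,0.8],"turn":[0,0,0],"grip":0},{"xyz":[0,0,0.8],"turn":[0,0,0],"grip":0}]}}

```text
clock: 18.73
tcp_pos: [0.5284, -0.0399, 0.0685]
orientation: [0.0, 0.031, 1.0, -0.0]
wrist_force: [-1.9, 1.4, 4.7]
finger_gap: 0.031
grip_force: 51.3
```

{"name": "apply_moves", "arguments": {"rows": [{"xyz":[0,0,-0.4],"turn":[0,0,0],"grip":0},{"xyz":[-1,0,-0.4],"turn":[0,0,0],"grip":0},{"xyz":[-2,0,-0.4],"turn":[0,0,0],"grip":0},{"xyz":[-3,0,-0.4],"turn":[0,0,0],"grip":0},{"xyz":[-3.5,0,-0.4],"turn":[0,0,0],"grip":0},{"xyz":[-4,0,-0.4],"turn":[0,0,0],"grip":0},{"xyz":[-4.5,0,-0.4],"turn":[0,0,0],"grip":0},{"xyz":[-4.5,0,-0.4],"turn":[0,0,0],"grip":0}]}}

```text
clock: 19.4
tcp_pos: [0.5326, -0.0401, 0.0685]
orientation: [-0.0, 0.031, 1.0, -0.0]
wrist_force: [-3.6, 0.0, 5.1]
finger_gap: 0.0309
grip_force: 51.4
```

{"name": "apply_moves", "arguments": {"rows": [{"xyz":[-0.5,0,0],"turn":[0,0,0],"grip":0},{"xyz":[-1,0,0],"turn":[0,0,0],"grip":0},{"xyz":[-1,0,0],"turn":[0,0,0],"grip":0}]}}

```text
clock: 19.65
tcp_pos: [0.5336, -0.0402, 0.0684]
orientation: [-0.0, 0.031, 1.0, 0.0]
wrist_force: [-3.4, 0.8, 5.7]
finger_gap: 0.0308
grip_force: 51.4
```

{"name": "apply_moves", "arguments": {"rows": [{"xyz":[0,0,-0.4],"turn":[0,0,0],"grip":0},{"xyz":[0,0,-0.7],"turn":[0,0,0],"grip":0},{"xyz":[0,0,-0.7],"turn":[0,0,0],"grip":0}]}}

```text
clock: 19.9
tcp_pos: [0.534, -0.0402, 0.0685]
orientation: [0.0, 0.031, 1.0, 0.0]
wrist_force: [-1.4, -0.3, -1.0]
finger_gap: 0.0309
grip_force: 50.6
```

Run:
```python
from h import *
delta([.5294,-.0428,.07],1.511)
d=snap('wrist'); np.savez('w8.npz',**d); w=wcloud(d); z=w[...,2]; r=(w[...,:2]-[.559,-.0245])@Rz(-.06)*1000
q=(z>.0632)&(z<.0675)&(r[...,0]>-55)&(r[...,0]<-25)&(r[...,1]>0)&(r[...,1]<14); a=r[q]; print('strip',q.sum(),np.percentile(a,[1,5,95,99],0).round(1).tolist())
q=(z>.071)&(z<.0775)&(abs(r[...,0]+55)<20)&(abs(r[...,1]+18)<25); a=r[q]; print('low',q.sum(),np.percentile(a,[1,5,50,95,99],0).round(1).tolist(),np.median(z[q]))
for n in('side','scene'):
    d=snap(n); w=cloud(d); x,y,z=np.moveaxis(w,-1,0)
    q=(z>.088)&(z<.112)&(x>.38)&(x<.46)&(y>-.1)&(y<.04); P=w[q]; print(n,q.sum(),cv2.minAreaRect(P[:,:2].astype('f4')*1000) if q.sum()>5 else 0)
```

```text
tcp [ 0.534  -0.0402  0.0685] F [-1.4 -0.3 -1. ] gap 0.030903929847609063 -> xyz [ 4.4 -2.9 -1.5] turnz -0.002 tilt [0.0001 0.0002]
strip 608 [[-44.9, 1.3], [-44.5, 1.7], [-27.0, 10.6], [-25.3, 11.1]]
low 3274 [[-65.5, -33.9], [-64.9, -32.7], [-54.5, -18.4], [-43.6, -3.9], [-43.1, -2.6]] 0.07413697262095222
side 103 ((436.27484130859375, -35.11290740966797), (116.10552978515625, 10.868717193603516), 86.85645294189453)
scene 57 ((439.2337646484375, -25.04943084716797), (128.3550262451172, 9.50688362121582), 86.60482788085938)
```

{"name": "apply_moves", "arguments": {"rows": [{"xyz":[0,0,-0.5],"turn":[0,0,0],"grip":0},{"xyz":[0,1,-0.7],"turn":[0,0,0],"grip":0},{"xyz":[0,2,-0.7],"turn":[0,0,0],"grip":0},{"xyz":[0,3,-0.7],"turn":[0,0,0],"grip":0},{"xyz":[0,3.5,-0.7],"turn":[0,0,0],"grip":0},{"xyz":[0,3.5,-0.7],"turn":[0,0,0],"grip":0}]}}

```text
clock: 20.55
tcp_pos: [0.5341, -0.0367, 0.0695]
orientation: [0.0, 0.031, 1.0, -0.0]
wrist_force: [0.3, -0.2, -2.8]
finger_gap: 0.0307
grip_force: 50.4
```

{"name": "apply_moves", "arguments": {"rows": [{"xyz":[0,0.5,0],"turn":[0,0,0],"grip":0},{"xyz":[0,1,0],"turn":[0,0,0],"grip":0},{"xyz":[0,1,0],"turn":[0,0,0],"grip":0}]}}

```text
clock: 20.8
tcp_pos: [0.5341, -0.0366, 0.0695]
orientation: [-0.0, 0.031, 1.0, -0.001]
wrist_force: [-0.5, -4.8, -3.8]
finger_gap: 0.0309
grip_force: 50.4
```

{"name": "apply_moves", "arguments": {"rows": [{"xyz":[0,-0.8,0.4],"turn":[0,0,0],"grip":0},{"xyz":[-1,-0.8,0.4],"turn":[0,0,0],"grip":0},{"xyz":[-2,-0.8,0.4],"turn":[0,0,0],"grip":0},{"xyz":[-3,-0.8,0.4],"turn":[0,0,0],"grip":0},{"xyz":[-3.5,-0.8,0.4],"turn":[0,0,0],"grip":0},{"xyz":[-3.5,-0.8,0.4],"turn":[0,0,0],"grip":0}]}}

```text
clock: 21.3
tcp_pos: [0.5371, -0.0368, 0.0688]
orientation: [-0.001, 0.031, 1.0, -0.0]
wrist_force: [-3.1, -4.2, -3.6]
finger_gap: 0.0306
grip_force: 50.5
```

{"name": "apply_moves", "arguments": {"rows": [{"xyz":[-0.5,0,0],"turn":[0,0,0],"grip":0},{"xyz":[-1,0,0],"turn":[0,0,0],"grip":0},{"xyz":[-1.5,0,0],"turn":[0,0,0],"grip":0},{"xyz":[-1.5,0,0],"turn":[0,0,0],"grip":0}]}}

```text
clock: 21.63
tcp_pos: [0.5386, -0.0369, 0.0688]
orientation: [-0.001, 0.031, 1.0, -0.0]
wrist_force: [-2.7, -3.4, -2.5]
finger_gap: 0.0308
grip_force: 50.4
```

```bash
cat >> h.py <<'E'
def rel(d=None):
    d=d or snap('wrist'); w=wcloud(d); z=w[...,2]; r=(w[...,:2]-[.559,-.0245])@Rz(-.06)*1000
    o=[]
    for lo,hi,x0,x1,y0,y1,nm in((.0632,.068,-60,-20,-1,16,'strip'),(.0715,.0768,-72,-35,-40,8,'low'),(.079,.085,-50,0,-40,8,'mid'),(.0865,.094,-30,15,-40,8,'tall')):
        q=(z>lo)&(z<hi)&(r[...,0]>x0)&(r[...,0]<x1)&(r[...,1]>y0)&(r[...,1]<y1)
        n,l,st,ce=cv2.connectedComponentsWithStats(q.astype('uint8'))
        if n<2: continue
        a=r[l==1+np.argmax(st[1:,4])]; print(nm,len(a),np.percentile(a,[.5,3,97,99.5],0).round(1).tolist())
    return d
E
python3 - <<'E'
from h import *
d=rel()
cv2.imwrite('pics/w9.png',cv2.resize(d['color'][180:320,230:420],None,fx=4.2,fy=4.2,interpolation=cv2.INTER_CUBIC))
for n in('side','scene'):
    d=snap(n); w=cloud(d); x,y,z=np.moveaxis(w,-1,0)
    q=(z>.088)&(z<.112)&(x>.38)&(x<.46)&(y>-.1)&(y<.04); P=w[q]; print(n,q.sum(),cv2.minAreaRect(P[:,:2].astype('f4')*1000) if q.sum()>5 else 0)
E
```

```text
strip 625 [[-45.3, 2.3], [-44.9, 2.8], [-24.9, 11.0], [-21.6, 11.3]]
low 3199 [[-61.1, -30.6], [-60.8, -29.8], [-39.1, 0.2], [-38.7, 1.0]]
mid 3268 [[-39.4, -35.1], [-39.0, -30.3], [-16.9, 0.9], [-16.3, 5.9]]
tall 2985 [[-29.8, -39.1], [-29.5, -33.9], [4.1, 2.0], [5.0, 6.3]]
side 104 ((436.90875244140625, -35.492855072021484), (114.52542114257812, 11.255830764770508), 86.68401336669922)
scene 54 ((438.7252197265625, -28.658672332763672), (124.66300201416016, 10.868552207946777), 85.76578521728516)
```

View pics/w9.png

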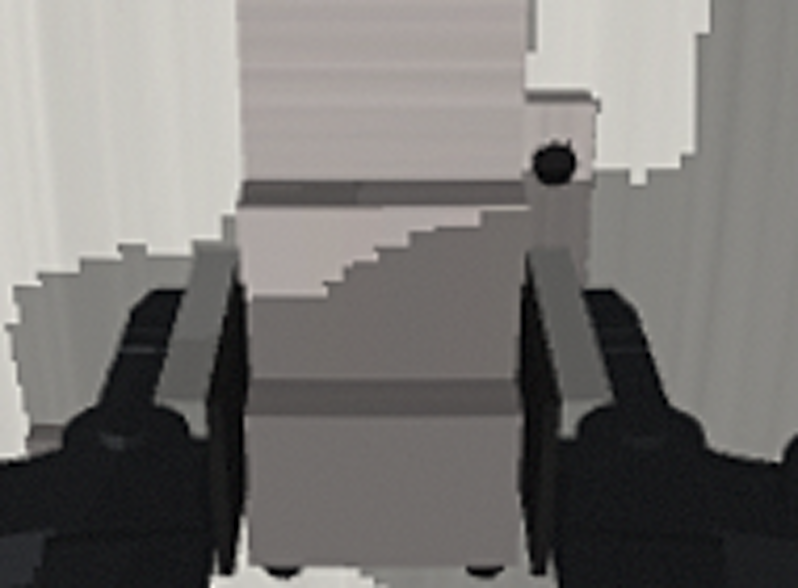

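{"name": "apply_moves", "arguments": {"rows": [{"xyz":[0,0,0.3],"turn":[0,0,0],"grip":0},{"xyz":[0,0,0.5],"turn":[0,0,0],"grip":0},{"xyz":[0,0,0.5],"turn":[0,0,0],"grip":0.38},{"xyz":[0,0,0.5],"turn":[0,0,0],"grip":0.4},{"xyz":[0,0,0.5],"turn":[0,0,0],"grip":0.45},{"xyz":[0,0,0.5],"turn":[0,0,0],"grip":0.5},{"xyz":[0,0,0.5],"turn":[0,0,0],"grip":0.55},{"xyz":[0,0,0.5],"turn":[0,0,0],"grip":0.6},{"xyz":[0,0,0.5],"turn":[0,0,0],"grip":0.6}]}}

```text
clock: 22.53
tcp_pos: [0.5393, -0.0366, 0.0688]
orientation: [0.0, 0.031, 1.0, 0.0]
wrist_force: [0.4, 0.1, -0.4]
finger_gap: 0.0509
grip_force: 0.0
```

```bash
python3 -c "
from h import *
delta([.4365,-.0333,.15],3.0816)
rel()"
```

```text
tcp [ 0.5393 -0.0366  0.0688] F [ 0.4  0.1 -0.4] gap 0.05091444914317218 -> xyz [102.8  -3.  -81.3] turnz -1.5724 tilt [0.0006 0.0003]
strip 710 [[-45.1, 2.5], [-44.7, 2.9], [-20.8, 10.8], [-20.3, 11.2]]
low 3250 [[-61.2, -30.6], [-60.7, -29.8], [-38.8, 0.2], [-38.5, 1.0]]
mid 3173 [[-39.3, -30.7], [-38.9, -29.8], [-16.9, 0.3], [-16.3, 1.1]]
tall 2660 [[-17.6, -30.6], [-17.1, -29.8], [4.3, 0.2], [5.1, 1.1]]
```

{"name": "apply_moves", "arguments": {"rows": [{"xyz":[0,0,-15],"turn":[0,0,0],"grip":0.6},{"xyz":[0,0,-45],"turn":[0,0,0],"grip":0.6},{"xyz":[0,0,-80],"turn":[0,0,0],"grip":0.6},{"xyz":[20,0,-100],"turn":[0,0,-0.4],"grip":0.5},{"xyz":[40,-1,-100],"turn":[0,0,-0.4],"grip":0.5},{"xyz":[60,-2,-100],"turn":[0,0,-0.4],"grip":0.5},{"xyz":[80,-3,-100],"turn":[0,0,-0.8],"grip":0.5},{"xyz":[102,-3,-100],"turn":[0,0,-0.8],"grip":0.5},{"xyz":[102,-3,-100],"turn":[0,0,-0.8],"grip":0.5},{"xyz":[102,-3,-100],"turn":[0,0,-1.2],"grip":0.5},{"xyz":[102,-3,-100],"turn":[0,0,-1.2],"grip":0.5},{"xyz":[102,-3,-100],"turn":[0,0,-1.2],"grip":0.5}]}}

```text
clock: 23.58
tcp_pos: [0.437, -0.0335, 0.1688]
orientation: [0.0, -0.51, 0.86, -0.0]
wrist_force: [-0.2, -0.3, -0.0]
finger_gap: 0.0424
grip_force: 0.0
```

{"name": "apply_moves", "arguments": {"rows": [{"xyz":[0,0,0],"turn":[0,0,-0.375],"grip":0.5},{"xyz":[0,0,0],"turn":[0,0,-0.375],"grip":0.5},{"xyz":[0,0,0],"turn":[0,0,-0.375],"grip":0.5},{"xyz":[0,0,0],"turn":[0,0,-0.375],"grip":0.5},{"xyz":[0,0,0],"turn":[0,0,-0.375],"grip":0.5},{"xyz":[0,0,0],"turn":[0,0,-0.375],"grip":0.5}]}}

```text
clock: 24.08
tcp_pos: [0.4371, -0.0335, 0.1687]
orientation: [0.0, -0.658, 0.753, 0.0]
wrist_force: [-0.3, -0.6, 0.1]
finger_gap: 0.0424
grip_force: 0.0
```

Run:
```python
from h import *
delta([.437,-.033,.080],3.0816)
w=wcloud(snap('wrist')); x,y,z=np.moveaxis(w,-1,0)
q=(z>.088)&(z<.105)&(x>.40)&(x<.46)&(y>-.1)&(y<.04); P=w[q]; print(q.sum(),cv2.minAreaRect(P[:,:2].astype('f4')*1000))
```

```text
tcp [ 0.4371 -0.0335  0.1687] F [-0.3 -0.6  0.1] gap 0.04239886615004082 -> xyz [-0.4  0.1 88.7] turnz -0.0757 tilt [0.0001 0.0001]
1992 ((437.5265808105469, -33.05786895751953), (117.41314697265625, 10.654498100280762), 86.5860366821289)
```

{"name": "apply_moves", "arguments": {"rows": [{"xyz":[0,0,20],"turn":[0,0,-0.076],"grip":0.5},{"xyz":[0,0,45],"turn":[0,0,-0.076],"grip":0.5},{"xyz":[0,0,70],"turn":[0,0,-0.076],"grip":0.5},{"xyz":[0,0,84],"turn":[0,0,-0.076],"grip":0.5},{"xyz":[0,0,88],"turn":[0,0,-0.076],"grip":0.5},{"xyz":[0,0,88],"turn":[0,0,-0.076],"grip":0.4},{"xyz":[0,0,88],"turn":[0,0,-0.076],"grip":0.3},{"xyz":[0,0,88],"turn":[0,0,-0.076],"grip":0.2},{"xyz":[0,0,88],"turn":[0,0,-0.076],"grip":0.1},{"xyz":[0,0,88],"turn":[0,0,-0.076],"grip":0},{"xyz":[0,0,88],"turn":[0,0,-0.076],"grip":0},{"xyz":[0,0,88],"turn":[0,0,-0.076],"grip":0}], "force": 25}}

```text
clock: 25.13
tcp_pos: [0.4377, -0.0337, 0.0817]
orientation: [0.0, -0.687, 0.727, -0.001]
wrist_force: [-2.3, 0.1, 6.3]
finger_gap: 0.0088
grip_force: 24.6
```

{"name": "apply_moves", "arguments": {"rows": [{"xyz":[0,0.5,0],"turn":[0,0,0],"grip":0},{"xyz":[0,1,0],"turn":[0,0,0],"grip":0},{"xyz":[0,1.5,0],"turn":[0,0,0],"grip":0},{"xyz":[0,2,0],"turn":[0,0,0],"grip":0},{"xyz":[0,2.5,0],"turn":[0,0,0],"grip":0},{"xyz":[0,3,0],"turn":[0,0,0],"grip":0},{"xyz":[0,3.5,0],"turn":[0,0,0],"grip":0},{"xyz":[0,4,0],"turn":[0,0,0],"grip":0},{"xyz":[0,4.5,0],"turn":[0,0,0],"grip":0},{"xyz":[0,5,0],"turn":[0,0,0],"grip":0},{"xyz":[0,5.5,0],"turn":[0,0,0],"grip":0},{"xyz":[0,5.5,0],"turn":[0,0,0],"grip":0}]}}

```text
clock: 26.13
tcp_pos: [0.4337, -0.0335, 0.0817]
orientation: [0.001, -0.687, 0.727, -0.002]
wrist_force: [4.5, 1.3, 6.7]
finger_gap: 0.0087
grip_force: 24.7
```

{"name": "apply_moves", "arguments": {"rows": [{"xyz":[0,0.5,0],"turn":[0,0,0],"grip":0},{"xyz":[0,1,0],"turn":[0,0,0],"grip":0},{"xyz":[0,1.5,0],"turn":[0,0,0],"grip":0},{"xyz":[0,1.5,0],"turn":[0,0,0],"grip":0}]}}

```text
clock: 26.47
tcp_pos: [0.4322, -0.0334, 0.0817]
orientation: [0.001, -0.687, 0.727, -0.002]
wrist_force: [3.8, 0.6, 6.4]
finger_gap: 0.0089
grip_force: 24.7
```

Not at the stop yet (it was near x 0.431, with the force rising).

{"name": "apply_moves", "arguments": {"rows": [{"xyz":[0,0.5,0],"turn":[0,0,0],"grip":0},{"xyz":[0,1,0],"turn":[0,0,0],"grip":0},{"xyz":[0,1.5,0],"turn":[0,0,0],"grip":0},{"xyz":[0,2,0],"turn":[0,0,0],"grip":0},{"xyz":[0,2.5,0],"turn":[0,0,0],"grip":0},{"xyz":[0,2.5,0],"turn":[0,0,0],"grip":0}]}}

```text
clock: 26.97
tcp_pos: [0.4311, -0.0333, 0.0818]
orientation: [0.002, -0.687, 0.727, -0.002]
wrist_force: [8.1, 1.0, 1.6]
finger_gap: 0.0085
grip_force: 24.4
```

{"name": "apply_moves", "arguments": {"rows": [{"xyz":[0,0.5,0],"turn":[0,0,0],"grip":0},{"xyz":[0,1,0],"turn":[0,0,0],"grip":0},{"xyz":[0,1,0],"turn":[0,0,0],"grip":0}]}}

```text
clock: 27.22
tcp_pos: [0.4311, -0.0333, 0.0818]
orientation: [0.003, -0.687, 0.727, -0.003]
wrist_force: [9.9, 1.6, -0.7]
finger_gap: 0.0087
grip_force: 24.4
```

{"name": "apply_moves", "arguments": {"rows": [{"xyz":[0,-1.5,0],"turn":[0,0,0],"grip":0},{"xyz":[0,-1.5,0],"turn":[0,0,0],"grip":0.2},{"xyz":[0,-1.5,0],"turn":[0,0,0],"grip":0.4},{"xyz":[0,-1.5,0],"turn":[0,0,0],"grip":0.5},{"xyz":[0,-1.5,0],"turn":[0,0,0],"grip":0.5},{"xyz":[0,-1.5,-20],"turn":[0,0,0],"grip":0.5},{"xyz":[0,-1.5,-55],"turn":[0,0,0],"grip":0.5},{"xyz":[0,-1.5,-90],"turn":[0,0,0],"grip":0.5},{"xyz":[50,-30,-110],"turn":[0,0,0],"grip":0.5},{"xyz":[70,-60,-120],"turn":[0,0,0],"grip":0.5},{"xyz":[70,-60,-120],"turn":[0,0,0],"grip":0.5},{"xyz":[70,-60,-120],"turn":[0,0,0],"grip":0.5}]}}

```text
clock: 28.22
tcp_pos: [0.4851, -0.1089, 0.2015]
orientation: [0.001, -0.686, 0.728, -0.002]
wrist_force: [0.7, 0.3, -0.7]
finger_gap: 0.0425
grip_force: 0.0
```

Run:
```python
from h import *
d=rel(); np.savez('w10.npz',**d); cv2.imwrite('pics/w10.png',d['color'])
w=wcloud(d); x,y,z=np.moveaxis(w,-1,0); r=(w[...,:2]-[.559,-.0245])@Rz(-.06)*1000
q=(z>.088)&(z<.105)&(x>.40)&(x<.46)&(y>-.1)&(y<.04); print('handle',q.sum(),cv2.minAreaRect(w[q][:,:2].astype('f4')*1000))
q=(z>.0632)&(z<.068)&(r[...,0]>0.5)&(r[...,0]<14)&(r[...,1]>-75)&(r[...,1]<12); print('back',q.sum(),np.percentile(r[q],[1,5,50,95,99],0).round(1).tolist())
e=snap('side'); u,v=proj(e,[.53,-.04,.07]).astype(int)
cv2.imwrite('pics/s10.png',cv2.resize(e['color'][v-80:v+60,u-90:u+90],None,fx=4,fy=4,interpolation=cv2.INTER_CUBIC))
```

```text
strip 14 [[-50.2, 8.2], [-50.2, 8.3], [-43.9, 10.2], [-43.8, 10.3]]
low 689 [[-65.2, -31.7], [-65.1, -31.2], [-41.6, 1.4], [-35.9, 2.2]]
mid 497 [[-44.3, -31.2], [-43.3, -30.6], [-27.7, 0.0], [-27.0, 1.1]]
tall 8 [[-2.6, -30.8], [-2.4, -30.8], [0.2, -29.4], [0.3, -29.3]]
handle 475 ((430.3587951660156, -71.66957092285156), (40.53706359863281, 10.368788719177246), 87.1868667602539)
back 366 [[0.6, -64.8], [0.9, -62.9], [5.5, -43.3], [9.5, -21.1], [10.1, -16.0]]
```

View pics/w10.png

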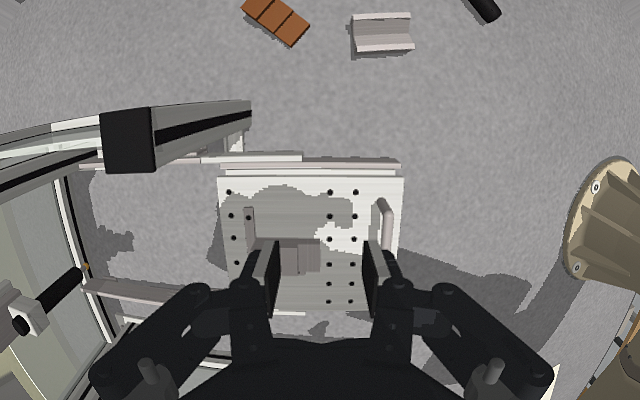

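{"name": "apply_moves", "arguments": {"rows": [{"xyz":[0,20,-35],"turn":[0,0,0],"grip":1},{"xyz":[30,30,-55],"turn":[0,0,0],"grip":1},{"xyz":[60,30,-55],"turn":[0,0,0],"grip":1},{"xyz":[90,30,-55],"turn":[0,0,0],"grip":1},{"xyz":[90,30,-55],"turn":[0,0,0],"grip":1},{"xyz":[90,30,-55],"turn":[0,0,0],"grip":1},{"xyz":[90,30,-55],"turn":[0,0,0],"grip":1}]}}

```text
clock: 28.9
tcp_pos: [0.4462, -0.1928, 0.2547]
orientation: [-0.0, -0.687, 0.727, 0.001]
wrist_force: [0.0, 0.8, 0.5]
finger_gap: 0.0855
grip_force: 0.0
```

Run:
```python
from h import *
d=rel(); cv2.imwrite('pics/w11.png',d['color'])
w=wcloud(d); x,y,z=np.moveaxis(w,-1,0); r=(w[...,:2]-[.559,-.0245])@Rz(-.06)*1000
q=(z>.088)&(z<.105)&(x>.40)&(x<.46)&(y>-.12)&(y<.04); print('handle',q.sum(),cv2.minAreaRect(w[q][:,:2].astype('f4')*1000))
q=(z>.0632)&(z<.068)&(r[...,0]>-1.5)&(r[...,0]<14)&(r[...,1]>-75)&(r[...,1]<-35); print('back',q.sum(),np.percentile(r[q],[1,5,50,95,99],0).round(1).tolist())
q=(z>.07)&(z<.094)&(r[...,0]>-80)&(r[...,0]<10)&(r[...,1]>-45)&(r[...,1]<10); print('block',q.sum(),cv2.minAreaRect(r[q].astype('f4')),np.histogram(z[q],[.07,.078,.086,.094])[0])
for n in('side','scene'):
    e=snap(n); w=cloud(e); x,y,z=np.moveaxis(w,-1,0)
    q=(z>.193)&(z<.206)&(x>.40)&(x<.62)&(y>.08)&(y<.19); P=w[q]
    print(n,[(round(a,2),np.percentile(P[abs(P[:,0]-a)<.015,1],[5,95]).round(3).tolist()) for a in np.arange(.44,.6,.03) if (abs(P[:,0]-a)<.015).sum()>3])
    q=(x>.35)&(x<.75)&(y<-.2)&(y>-.5)&(z>.008)&(z<.05)
    nn,l,s,ce=cv2.connectedComponentsWithStats(q.astype('uint8'))
    for i in range(1,nn):
        if s[i,4]>60: print(ce[i].round(),s[i,4],np.round(cv2.minAreaRect(w[l==i][:,:2].astype('f4')*1000)[0],1))
```

```text
strip 12 [[-49.9, 7.8], [-49.4, 7.9], [-41.8, 11.2], [-41.4, 11.4]]
low 370 [[-65.6, -31.9], [-65.1, -31.4], [-41.8, -0.7], [-36.7, 0.9]]
mid 434 [[-44.4, -31.8], [-43.3, -31.3], [-4.8, 0.3], [-1.7, 1.4]]
tall 367 [[-22.2, -31.1], [-21.5, -30.8], [-0.5, -0.6], [0.7, 0.7]]
handle 636 ((432.74853515625, -33.479007720947266), (118.35013580322266, 10.625396728515625), 86.22432708740234)
back 124 [[-0.4, -64.9], [0.3, -63.6], [3.8, -49.6], [7.5, -36.2], [8.0, -35.0]]
block 1322 ((-32.53348159790039, -15.214820861816406), (66.65544891357422, 34.68045425415039), 0.5902860760688782) [491 456 375]
side [(np.float64(0.44), [0.147, 0.168]), (np.float64(0.47), [0.143, 0.172]), (np.float64(0.5), [0.139, 0.171]), (np.float64(0.53), [0.136, 0.171]), (np.float64(0.56), [0.13, 0.171]), (np.float64(0.59), [0.128, 0.184])]
[397. 236.] 98 [ 693.9 -201.5]
[375. 282.] 244 [ 522.2 -283. ]
[342. 296.] 308 [ 413.6 -257.8]
[466. 293.] 75 [ 703.7 -486.1]
[409. 306.] 261 [ 548.6 -404.3]
scene [(np.float64(0.44), [0.15, 0.177]), (np.float64(0.47), [0.148, 0.178]), (np.float64(0.5), [0.147, 0.179]), (np.float64(0.53), [0.141, 0.179]), (np.float64(0.56), [0.138, 0.179]), (np.float64(0.59), [0.134, 0.179])]
[304. 148.] 64 [ 725.2 -480.4]
[336. 164.] 90 [ 552.3 -397.2]
[336. 179.] 105 [ 529.7 -282. ]
[359. 186.] 128 [ 416.8 -250.7]
```

```bash
python3 -c "
from h import *
print(ticket.hand_in())"
```

```text
the job is handed in; nothing more can be done
None
```

The job is handed in at about 29 s of the 67 s: the door is folded to its stop, the tray is out at its 200 mm stop, and the step block sits flat and snug within about 0.5 mm against both strips with its tall end at the back. While seating the block I dragged the tray about 5 mm inward, so I drew it back to its stop afterwards. The blocks I re-measured had not shifted; I did not re-measure the motor, caliper, screwdriver, bottle or bearing.

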